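# Stand the scan-spray cans back in their lane and close it up

## Task

Two spray cans have toppled out of the aluminium storage lane. Stand both upright, caps up, on the lane's floor in the gaps among the three jars, setting them down gently. Then slide the orange keeper along the lane until the whole row is closed up, every container touching the next, all still standing; do not crush the row or tip a jar, and leave the things around it alone.

Things in the scene. Friction and masses are not known exactly. Their poses are not given: they have to be found in the camera images.
- lane: Aluminium lane fixed to the bench, running along its own y axis. Origin: underside, middle of its width. Floor 4 mm thick (its top at z = 4 mm); rails 16 mm high at x = -33 and +33 mm leave 60 mm between them. Fixed grey end stop 80 mm tall, its inner face at y = -185 mm. The orange keeper slides at the +y end.
- keeper (a joint): Slide of the orange keeper in m: 0 is fully open (its pushing face at y = +185 mm of the lane), it grows to 0.13 as the keeper moves towards -y. The keeper has stiff friction (about 2 N) and stays where it is left.
- keeper_top (a point): Middle of the top edge of the keeper's orange plate, 80 mm above the bench; the plate is 56 mm wide (across the lane), 12 mm thick and spans 5 to 80 mm above the bench. Behind it (+y) a low foot, 17 mm high, reaches 36 mm back from this point.
- blue_can: White spray can with a blue band: straight body 50 mm in diameter and 140 mm long, then a white cap 42 mm in diameter and 25 mm long (165 mm in all, about 240 g). Origin: on its axis, halfway along its 165 mm (82.5 mm from the bottom); z runs along the can towards the cap. It starts lying on the bench.
- green_can: White spray can with a green band: straight body 50 mm in diameter and 140 mm long, then a black cap 42 mm in diameter and 25 mm long (165 mm in all, about 240 g). Origin: on its axis, halfway along its 165 mm (82.5 mm from the bottom); z runs along the can towards the cap. It starts lying on the bench.
- amber_jar: Amber jar with a black lid, 54 mm in diameter, 85 mm tall, about 200 g, standing in the lane. Origin: centre of its underside, z up.
- white_jar: Grey jar with a red lid, 54 mm in diameter, 85 mm tall, about 200 g, standing in the lane. Origin: centre of its underside, z up.
- pink_jar: Terracotta-pink jar with a white lid, 54 mm in diameter, 85 mm tall, about 200 g, standing in the lane. Origin: centre of its underside, z up.
- model: Bystander: plaster tooth model, 70 x 65 x 34 mm. Origin: centre of its underside.
- mouse: Bystander: black computer mouse, 105 x 60 x 30 mm. Origin: centre of its underside.
- puck: Bystander: white milling blank, a disc 98 mm across, 18 mm thick. Origin: centre of its underside.
There are look-alikes about, which are no part of the job. Leave any turquoise look-alike of the amber_jar alone.

How it is judged (in metres and radians):
On the way, in this order (a step that is already met when the one before it is completed fails the run):
1. both cans stand upright on the lane's floor, let go (angle between each of blue_can, green_can's own z axis and vertical below 0.08 rad and x of blue_can in the frame of lane between -0.015 and 0.015 m and y of blue_can in the frame of lane between -0.18 and 0.18 m and z of blue_can in the frame of lane between 0.0825 and 0.0905 m and x of green_can in the frame of lane between -0.015 and 0.015 m and y of green_can in the frame of lane between -0.18 and 0.18 m and z of green_can in the frame of lane between 0.0825 and 0.0905 m and contact force between each of blue_can, green_can and the fingers below 0.1 N), for 0.2 s.
2. the keeper has closed up the row (value of joint keeper above 0.103 m), for 0.2 s.
At the end, for the whole second after the job is handed in: Both cans and all three jars stand upright (within 4.5 degrees), caps up and at rest, on the lane's floor between the rails, and the keeper is slid up so far that at most 5 mm of slack is left in the whole row (angle between each of blue_can, green_can, amber_jar, white_jar, pink_jar's own z axis and vertical below 0.08 rad and x of blue_can in the frame of lane between -0.015 and 0.015 m and y of blue_can in the frame of lane between -0.18 and 0.18 m and z of blue_can in the frame of lane between 0.0825 and 0.0905 m and x of green_can in the frame of lane between -0.015 and 0.015 m and y of green_can in the frame of lane between -0.18 and 0.18 m and z of green_can in the frame of lane between 0.0825 and 0.0905 m and x of amber_jar in the frame of lane between -0.015 and 0.015 m and y of amber_jar in the frame of lane between -0.18 and 0.18 m and z of amber_jar in the frame of lane between 0 and 0.008 m and x of white_jar in the frame of lane between -0.015 and 0.015 m and y of white_jar in the frame of lane between -0.18 and 0.18 m and z of white_jar in the frame of lane between 0 and 0.008 m and x of pink_jar in the frame of lane between -0.015 and 0.015 m and y of pink_jar in the frame of lane between -0.18 and 0.18 m and z of pink_jar in the frame of lane between 0 and 0.008 m and linear speed of each of blue_can, green_can, amber_jar, white_jar, pink_jar below 0.02 m/s and value of joint keeper above 0.103 m); the robot touches nothing.
It fails at once if a jar is tipped over (angle between any of amber_jar, white_jar, pink_jar's own z axis and vertical above 0.5 rad).
It fails at once if a can is dropped onto the lane (moving at over 0.4 m/s within 30 mm of its floor) or pressed on it with over 50 N (contact force between any of blue_can, green_can and lane above 50 N or (linear speed of blue_can above 0.4 m/s and x of blue_can in the frame of lane between -0.03 and 0.03 m and y of blue_can in the frame of lane between -0.18 and 0.18 m and z of blue_can in the frame of lane below 0.1165 m) or (linear speed of green_can above 0.4 m/s and x of green_can in the frame of lane between -0.03 and 0.03 m and y of green_can in the frame of lane between -0.18 and 0.18 m and z of green_can in the frame of lane below 0.1165 m)).
It fails at once if the row is crushed by the keeper (over 60 N) (contact force between keeper and blue_can above 60 N or contact force between keeper and green_can above 60 N or contact force between keeper and amber_jar above 60 N or contact force between keeper and white_jar above 60 N or contact force between keeper and pink_jar above 60 N).
It fails at once if a bystander is shifted by more than 40 mm (distance of any of model, mouse, puck from where it was at the start of the episode above 0.04 m).
It also fails if it takes over 61 s, if anything falls off the work surface, if the arm or the gripper's body presses on something with over 40 N, if the wrist force passes 120 N, or if a joint passes its speed limit or range.

## Robot

A 7-joint arm with a two-finger parallel gripper is mounted at the origin on the work surface. World frame = base frame: x ahead of the robot, y to its left, z up, the work surface at z = 0. Lengths are in mm, angles in rad, forces in N, time in s.
With the tool pointing down it reaches from about 425 to 875 mm from the base axis. Payload 4.7 kg.
Tool frame: the origin (TCP) lies at the centre of the arm's flange, where the gripper is bolted on; the fingertips stand 182 mm ahead of it and the grasp point (between the pads) lies 164 mm ahead of it (manip.tcp_to_tips is the distance from the TCP to the fingertips, in mm); z points along the fingers, y is the line along which they close (so a half turn about z gives the same grasp; the last joint's range is limited). The gripper opens to 87 mm and grips with 3 to 60 N. Pads are 19 mm wide; open, the fingers measure 117 mm over their backs; the gripper's body (75 mm by 190 mm) begins 51 mm behind the grasp point.
Start: joints at [-1.175, 0.321, -0.07, 1.45, 0.023, 1.371, -0.057], TCP at [242.2, 603.196, 404.787] pointing down, gripper open.
Joint ranges: [-2.86, 2.86], [-0.3, 2.09], [-1.38, 1.24], [0.06, 2.45], [-1.56, 4.7], [0.09, 2.05], [-2.69, 2.69]. Speed limits (rad/s): [2.57, 2.57, 3.14, 3.14, 3.14, 3.14, 3.14].

## Interface

Orientations are given as a unit quaternion [w, x, y, z].
In Python, from bench import manip gives the robot as it stands. The module is installed in compiled form; this text tells all that it offers.
- The arm moves only by the tool arm_command, never from a script. Its argument "series" is text: rows parted by semicolons, each of 7 numbers parted by spaces: the shift along the tool's x, y, z in cm, then the turn, a rotation vector about the tool's x, y, z in rad, then the closure, from 0 (fully open) to 1 (shut). In form: x y z ax ay az claw; .... A call has 1 to 12 rows; each row is the pose to reach, as a shift and turn from the pose commanded when the call began, along the tool's axes at that moment; what a row does not reach only later rows make up. A row lasts 1/10 s, in which the tool goes at most 50 mm and 8.59 degrees, less where a joint would pass 70% of its speed; a pose out of reach is approached as far as the arm can. A call with a gripper value outside its range is refused whole. The fingers move at their own pace and stop on an object; "squeeze" is the grip in N (left out, the last holds). Time passes only in rows, so rows that repeat a pose let the fingers close. It gives the time, the measured TCP pose, the force, the opening and the grip force at its end, in the units of the state.
- manip.state(): the state, without advancing time (a new reading comes with each control period).
- manip.get_image(name): name is "scene" or "top" or "wrist"; returns the picture (384x512x3 uint8, blue, green, red); there is no depth.
- manip.get_calibration(name): a dict with "fov_y" (degrees; the focal length in pixels is half the picture's height over the tangent of half this angle, whatever the lens; pixels are square), "cx", "cy" (the principal point, pixels), "D" ([k1, k2, p1, p2, k3] as OpenCV has them; the pictures are not rectified), "T" (4x4, takes a point from camera to world coordinates). Camera axes: x right, y down, z forward; pixel columns grow to the right and rows downward; lengths in mm; the calibration is good to about 2 mm. A picture is of the moment at which its call begins: read the wrist's pose just before it. get_calibration takes no time and is no camera call; for the wrist camera it gives the pose at the moment of the call.
- manip.close_job(): hands the job in; it is judged then, once.
Trained networks look in the newest picture that a camera, given by its name, has taken for a name from the list of things; names that differ only in an ending like _2 or _b are one class to them, and where a whole thing is asked for, a point or a joint stands for the part that bears it (a point fixed in the world has none). Each returns a list of dicts, best first, with "conf" (0 to 1); they miss things now and then, are a little off and sometimes report something else, mostly with a low value. They report only what shows in the picture. A call takes as long as a camera call. They do not tell look-alikes from the thing itself.
- manip.spot_in(thing, camera): "rect" ([left, top, right, bottom] in pixels, round what is visible of it).
- manip.regions_of(thing, camera): "pixels" (384x512 bool, what is visible of it) and "rect" ([left, top, right, bottom] in pixels, round what is visible of it).
The state is a dict: "time_s": time; "joints": joint angles; "qvel": joint speeds; "effort": joint torques, N m; "eef_pos": TCP position; "tool_rot": TCP orientation; "wrist_force": force on the tool from outside, world axes, zero at the start; "ft_torque": the same for the moment, N m; "finger_gap": opening from 0.0 (shut) to 1.0 (fully open); "gripper_force": force on a finger pad.
Only numpy, scipy, OpenCV 4.12 (cv2) and the standard library are available. Lean on these libraries where they do the work, as an engineer would, in place of code of your own. Each camera call takes 0.05 s, during which the arm holds its last target. There are 200 camera calls.

## Working session

There is one attempt and no reset: what is moved stays moved. The work goes in short steps, Python scripts to look and compute and a tool call to move; the robot and the scene stay as the last step left them, time stands still between calls to the robot, and variables do not carry over. Pictures are saved under pics/ and viewed, at most 10 in all, crops included, and the job is handed in when it is done.

Besides the shell and the picture viewer there is one more tool, called by a JSON object that holds its "api" and its "payload". arm_command: Moves the arm, as the interface text tells. Its arguments: {"type":"object","properties":{"series":{"type":"string"},"squeeze":{"type":"number"}},"required":["series"]}

```bash
mkdir -p pics; python3 - <<'E'
from bench import manip
import cv2,numpy as np
s=manip.state();print(s)
print(manip.tcp_to_tips)
for n in("scene","top","wrist"):
    c=manip.get_calibration(n);print(n,c["fov_y"],c["cx"],c["cy"],c["D"],np.round(c["T"],3).tolist())
a=manip.get_image("scene");b=manip.get_image("top")
cv2.imwrite("pics/scene0.png",a);cv2.imwrite("pics/top0.png",b)
cv2.imwrite("pics/both0.png",np.vstack([a,b])[:, :])
cv2.imwrite("pics/both0.png",cv2.resize(np.hstack([a,b]),(800,300),interpolation=cv2.INTER_AREA))
for t in["blue_can","green_can","amber_jar","white_jar","pink_jar","keeper","lane","model","mouse","puck"]:
    for cam in("scene","top"):
        print(t,cam,[(np.round(d["rect"]).astype(int).tolist(),round(d["conf"],2)) for d in manip.spot_in(t,cam)][:3])
E
```

```text
{'time_s': 0.0, 'joints': array([-1.17491629,  0.3217714 , -0.07008051,  1.45170054,  0.02262451,
        1.37081393, -0.0569311 ]), 'qvel': array([-0.00032674, -0.00056675, -0.00059475,  0.00061217,  0.00013408,
       -0.0010111 , -0.00016186]), 'effort': array([-3.97082840e-04, -4.91283417e+01, -4.04274585e-01, -3.12532425e+01,
       -6.41271682e-02,  4.35580546e-02,  1.81340756e-04]), 'eef_pos': array([242.12516511, 602.97891454, 403.68185897]), 'tool_rot': array([-1.18163011e-04,  1.89732284e-01,  9.81835399e-01, -9.45898361e-04]), 'wrist_force': array([-0.23720966,  0.10760111, -0.24592978]), 'ft_torque': array([-0.07118292,  0.00144274,  0.00968391]), 'gripper_force': 0.0, 'finger_gap': 0.9997949621513774}
182.2
scene 44.34094880527555 262.79381163614744 195.02128116350056 [-0.07867254  0.          0.          0.          0.        ] [[0.788, 0.342, -0.511, 1365.369], [0.615, -0.418, 0.668, -1080.156], [0.015, -0.841, -0.54, 949.591], [0.0, 0.0, 0.0, 1.0]]
top 42.70497025541975 249.3023174576802 185.1765163199097 [0.02957662 0.         0.         0.         0.        ] [[0.02
[... 859 characters left out ...]
, ([204, 200, 249, 231], 0.22)]
white_jar top [([255, 132, 270, 157], 0.8)]
pink_jar scene [([298, 186, 318, 217], 0.87)]
pink_jar top [([202, 135, 223, 158], 0.76)]
keeper scene [([309, 186, 326, 208], 0.47)]
keeper top [([179, 132, 194, 158], 0.57), ([254, 132, 272, 156], 0.49)]
lane scene [([288, 152, 312, 166], 0.67), ([239, 184, 335, 257], 0.63), ([309, 184, 326, 208], 0.49)]
lane top [([165, 130, 327, 165], 0.87)]
model scene [([202, 204, 248, 231], 0.68), ([110, 247, 137, 274], 0.57)]
model top [([401, 238, 426, 265], 0.6)]
mouse scene [([282, 151, 311, 166], 0.62)]
mouse top [([93, 210, 120, 247], 0.75)]
puck scene [([318, 161, 341, 176], 0.78)]
puck top [([83, 162, 119, 198], 0.64)]
```

View pics/top0.png

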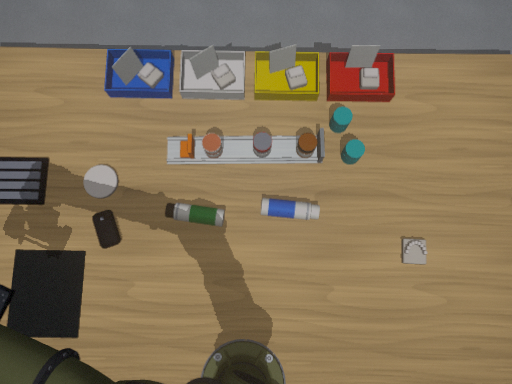

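View pics/scene0.png

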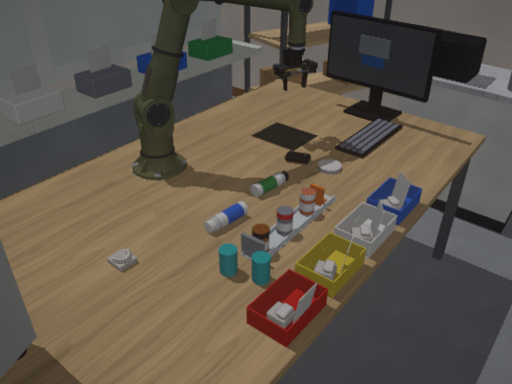

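The top view shows the lane at about (167–325, 132–163), with the keeper on the left and the stop on the right. The jars are pink (212,143), white (262,142) and amber (307,143). The green can lies at (196,214) with its cap left, and the blue can at (290,208) with its cap right. The turquoise look-alikes are at (342,119) and (353,150).

```bash
cat > h.py <<'E'
import numpy as np,cv2
from scipy.spatial.transform import Rotation as R
from bench import manip
def K(c):
    f=192/np.tan(np.radians(c["fov_y"])/2); return np.array([[f,0,c["cx"]],[0,f,c["cy"]],[0,0,1.]])
def rays(c,px):
    u=cv2.undistortPoints(np.array(px,float).reshape(-1,1,2),K(c),np.array(c["D"])).reshape(-1,2)
    T=np.array(c["T"]); d=np.c_[u,np.ones(len(u))]@T[:3,:3].T
    return T[:3,3],d
def onz(c,px,z):
    o,d=rays(c,px); return o+d*((z-o[2])/d[:,2])[:,None]
def proj(c,P):
    T=np.linalg.inv(np.array(c["T"])); return cv2.projectPoints(np.array(P,float).reshape(-1,1,3),cv2.Rodrigues(T[:3,:3])[0],T[:3,3],K(c),np.array(c["D"]))[0].reshape(-1,2)
def tri(c1,p1,c2,p2):
    o1,d1=rays(c1,p1);o2,d2=rays(c2,p2);out=[]
    for a,b in zip(d1,d2):
        s=np.linalg.lstsq(np.c_[a,-b],o2-o1,rcond=None)[0]; A=o1+a*s[0];B=o2+b*s[1]; out.append(np.r_[(A+B)/2,np.linalg.norm(A-B)])
    return np.array(out)
def q2R(q): return R.from_quat([q[1],q[2],q[3],q[0]])
def rel(p0,R0,p,Rt):
    "shift cm and rotvec from pose (p0,R0) to (p,Rt) in tool axes"
    return np.r_[R0.inv().apply(np.array(p)-p0)/10,(R0.inv()*Rt).as_rotvec()]
E
python3 - <<'E'
from h import *
c=manip.get_calibration("top")
for n,p,z in [("blue body px",(261,207),25),("blue cap",(319,210),25),("green bot",(225,216),25),("green cap",(167,210),25),("amber",(307,142),89),("white",(262,142),89),("pink",(212,143),89),("keeper",(190,145),80),("stop",(321,143),80),("laneL",(167,150),0),("laneR",(325,150),0)]:
    print(n,np.round(onz(c,[p],z)[0]))
print(q2R(manip.state()["tool_rot"]).as_matrix().round(3))
w=manip.get_calibration("wrist");s=manip.state()
r=q2R(s["tool_rot"]);print(r.inv().apply(np.array(w["T"])[:3,3]-s["eef_pos"]),(r.inv().as_matrix()@np.array(w["T"])[:3,:3]).round(3))
E
```

```text
blue body px [481. -43.  25.]
blue cap [ 476. -209.   25.]
green bot [453.  59.  25.]
green cap [468. 226.  25.]
amber [ 659. -168.   89.]
white [656. -42.  89.]
pink [651.  98.  89.]
keeper [646. 161.  80.]
stop [ 659. -208.   80.]
laneL [651. 240.   0.]
laneR [ 660. -231.    0.]
[[-0.928  0.373  0.   ]
 [ 0.373  0.928  0.   ]
 [-0.     0.    -1.   ]]
[72.28222243  0.94727995 19.67660188] [[-0.    -0.966 -0.259]
 [ 1.     0.    -0.001]
 [ 0.001 -0.259  0.966]]
```

```bash
python3 - <<'E'
from h import *
s=manip.state(); Rt=R.from_matrix(np.array([[0,1,0],[1,0,0],[0,0,-1.]]))
print(rel(s["eef_pos"],q2R(s["tool_rot"]),[520,100,420],Rt).round(3))
E
```

```text
[-44.527 -36.345  -1.523   0.     -0.      1.189]
```

{"api": "arm_command", "payload": {"series": "-44.5 -36.3 -1.5 0 0 1.189 0;-44.5 -36.3 -1.5 0 0 1.189 0;-44.5 -36.3 -1.5 0 0 1.189 0;-44.5 -36.3 -1.5 0 0 1.189 0;-44.5 -36.3 -1.5 0 0 1.189 0;-44.5 -36.3 -1.5 0 0 1.189 0;-44.5 -36.3 -1.5 0 0 1.189 0;-44.5 -36.3 -1.5 0 0 1.189 0;-44.5 -36.3 -1.5 0 0 1.189 0;-44.5 -36.3 -1.5 0 0 1.189 0;-44.5 -36.3 -1.5 0 0 1.189 0;-44.5 -36.3 -1.5 0 0 1.189 0"}}

```text
time_s: 2.3
eef_pos: [521.4, 95.3, 420.5]
tool_rot: [0.001, 0.709, 0.705, 0.0]
wrist_force: [0.2, -0.7, 0.2]
finger_gap: 0.994
gripper_force: 0.0
```

```bash
cat > look.py <<'E'
from h import *
import sys,pickle
n=sys.argv[1]
s=manip.state();im=manip.get_image("wrist");c=manip.get_calibration("wrist")
cv2.imwrite(f"pics/{n}.png",im);d={"s":s,"c":c}
for t in sys.argv[2:]:
    d[t]=manip.regions_of(t,"wrist")
    print(t,[(np.round(x["rect"]).astype(int).tolist(),round(x["conf"],2)) for x in d[t]][:3])
pickle.dump(d,open(f"{n}.pkl","wb"));print(s["time_s"],s["joints"].round(4).tolist(),s["eef_pos"].round(1).tolist(),s["tool_rot"].round(4).tolist())
E
python3 look.py w1 green_can blue_can pink_jar white_jar amber_jar keeper
```

```text
green_can [([180, 48, 233, 202], 0.94)]
blue_can [([206, 284, 250, 327], 0.77)]
pink_jar [([346, 141, 421, 199], 0.62), ([347, 75, 424, 114], 0.61)]
white_jar []
amber_jar [([209, 285, 250, 327], 0.22)]
keeper [([350, 77, 425, 115], 0.81), ([347, 141, 423, 202], 0.49)]
2.3 [-0.6623, 0.051, 0.4492, 1.7409, -0.021, 1.3531, -0.2154] [521.4, 95.3, 420.5] [0.0012, 0.7093, 0.7049, 0.0003]
```

View pics/w1.png

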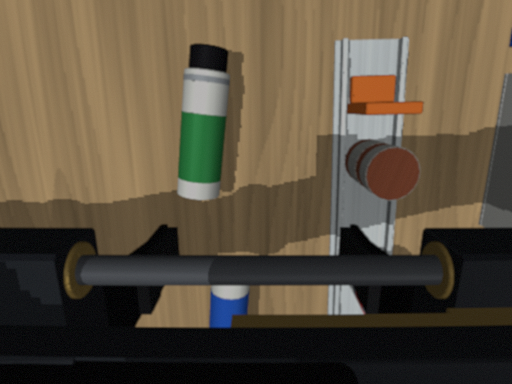

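{"api": "arm_command", "payload": {"series": "-5 0 0 0 0 0 0;-10 0 0 0 0 0 0;-16 0 0 0 0 0 0;-16 0 0 0 0 0 0;-16 0 0 0 0 0 0"}}

```text
time_s: 3.15
eef_pos: [519.6, -60.7, 420.0]
tool_rot: [0.0, 0.708, 0.706, 0.0]
wrist_force: [-0.3, 0.8, 0.6]
finger_gap: 1.0
gripper_force: 0.0
```

```bash
python3 look.py w2 green_can blue_can pink_jar white_jar amber_jar keeper
```

```text
green_can [([172, 2, 221, 60], 0.95)]
blue_can [([204, 152, 250, 289], 0.82)]
pink_jar [([358, 1, 445, 48], 0.88)]
white_jar [([354, 128, 431, 191], 0.92)]
amber_jar [([360, 229, 401, 254], 0.75)]
keeper [([203, 152, 249, 289], 0.73)]
3.15 [-0.5049, 0.0338, 0.5886, 1.7603, -0.0196, 1.3527, 0.0849] [519.6, -60.7, 420.0] [0.0001, 0.7081, 0.7061, 0.0003]
```

View pics/w2.png

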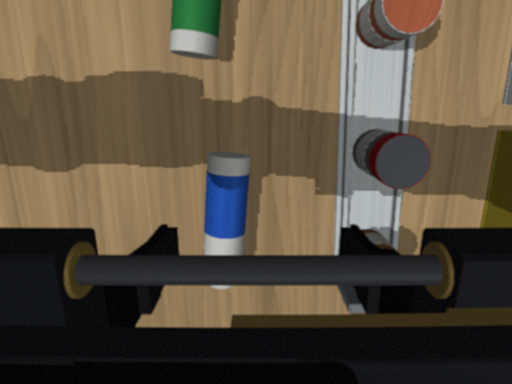

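w1 shows the green can at (205,120) with its cap at the top, the keeper plate at (386,106) and pink's lid at (388,172). w2 shows the blue can's bottom at (229,163), its body continuing down behind the gripper, and white's lid at (400,160). The gripper hides the lower part of the view, so I'll take one more look further towards -y.

{"api": "arm_command", "payload": {"series": "-5 0 0 0 0 0 0;-10 0 0 0 0 0 0;-14 0 0 0 0 0 0;-14 0 0 0 0 0 0"}}

```text
time_s: 3.9
eef_pos: [518.4, -205.5, 420.2]
tool_rot: [0.001, 0.71, 0.704, -0.001]
wrist_force: [0.8, -0.0, 0.7]
finger_gap: 0.997
gripper_force: 0.0
```

```bash
python3 look.py w3 blue_can white_jar amber_jar
python3 - <<'E'
import cv2,numpy as np
cv2.imwrite("pics/v3.png",np.hstack([cv2.imread("pics/w3.png")[:300,130:],cv2.imread("pics/w1.png")[:300,130:]]))
E
```

```text
blue_can [([197, 11, 248, 170], 0.77)]
white_jar [([362, 0, 450, 47], 0.95)]
amber_jar [([411, 193, 494, 232], 0.74), ([356, 112, 435, 170], 0.7), ([331, 215, 401, 257], 0.68)]
3.9 [-0.3324, 0.1298, 0.7274, 1.6857, -0.0844, 1.3578, 0.3994] [518.4, -205.5, 420.2] [0.0015, 0.7103, 0.7039, -0.0014]
```

View pics/v3.png

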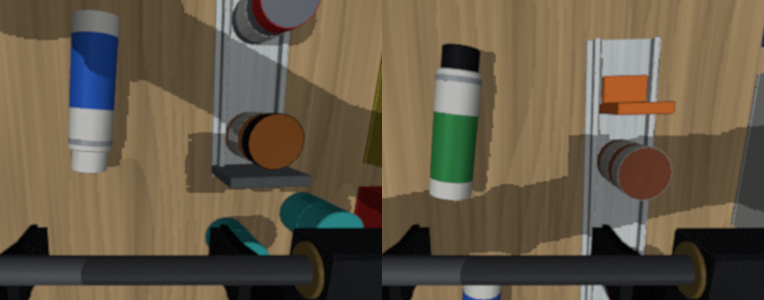

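v3 shows the blue can at (223,90) in w3 coordinates with its cap down, amber's lid at (405,141) and the stop's top at (390,177). The turquoise jars sit beyond the stop.

```bash
cat > meas.py <<'E'
from h import *
import pickle
from scipy.optimize import minimize
V={k:pickle.load(open(k+".pkl","rb")) for k in("w1","w2","w3")}
def circ(r,n=40): a=np.linspace(0,2*np.pi,n);return np.c_[r*np.cos(a),r*np.sin(a)]
def can(p):
    x,y,z,yaw=p;ax=np.array([np.cos(yaw),np.sin(yaw),0]);n=np.array([-ax[1],ax[0],0]);P=[]
    for l,r in((-82.5,25),(57.5,25),(82.5,21)):
        c=circ(r);P.append(np.array([x,y,z])+l*ax+c[:,:1]*n+c[:,1:]*[0,0,1])
    return np.vstack(P)
def jar(p): return np.vstack([np.c_[circ(27)+p[:2],np.full(40,p[2]+h)] for h in(0,85)])
def cost(p,f,obs):
    s=0
    for c,m in obs:
        g=np.zeros((384*4,512*4),np.uint8)
        h=cv2.convexHull(((proj(c,f(p))+.5)*4).astype(np.float32)).astype(np.int32)
        cv2.fillPoly(g,[h],1); g=cv2.resize(g*255,(512,384),interpolation=cv2.INTER_AREA)/255.; g[222:]=0
        s+=np.minimum(g,m).sum()/np.maximum(g,m).sum()
    return -s/len(obs)
def fit(name,views,p0,f,sel=0):
    obs=[]
    for v in views:
        m=np.array(V[v][name][sel if isinstance(sel,int) else sel[v]]["pixels"],float);m[222:]=0;obs.append((V[v]["c"],m))
    st=np.vstack([p0]+[np.array(p0)+np.eye(len(p0))[i]*([12,12,8,.08][i]) for i in range(len(p0))])
    r=minimize(cost,p0,args=(f,obs),method="Nelder-Mead",options=dict(initial_simplex=st,xatol=.05,fatol=1e-5))
    print(name,r.x.round(3),"IoU",round(-r.fun,3));return r.x
if __name__=="__main__":
    fit("blue_can",["w2","w3"],[478,-126,25,-1.6],can)
    fit("green_can",["w1","w2"],[460,142,25,1.48],can)
    fit("white_jar",["w2","w3"],[656,-42,4],jar)
    fit("pink_jar",["w1","w2"],[651,98,4],jar)
    fit("amber_jar",["w3"],[659,-168,4],jar,1)
    for v,px,z in[("w1",[(349,102),(423,102),(349,112),(423,112)],80),("w3",[(343,167),(431,171),(354,186),(440,184)],80),("w1",[(337,39),(407,39)],20),("w1",[(332,200),(394,230)],20)]:
        print(v,onz(V[v]["c"],px,z).round(1).tolist())
E
python3 meas.py
```

```text
blue_can [ 477.627 -120.864   26.605   -1.644] IoU 0.963
green_can [459.767 149.506  28.752   1.42 ] IoU 0.93
white_jar [658.387 -35.871   7.526] IoU 0.961
pink_jar [648.761 103.71   17.564] IoU 0.926
amber_jar [ 660.319 -162.829    2.797] IoU 0.972
w1 [[609.7, 168.2, 80.0], [681.4, 167.9, 80.0], [610.3, 158.9, 80.0], [682.5, 158.6, 80.0]]
w3 [[603.0, -188.7, 80.0], [692.8, -193.1, 80.0], [615.5, -208.4, 80.0], [704.0, -206.6, 80.0]]
w1 [[609.1, 235.1, 20.0], [685.8, 235.0, 20.0]]
w1 [[612.3, 52.8, 20.0], [693.2, 12.4, 20.0]]
```

```bash
cat > m2.py <<'E'
from meas import *
from scipy.ndimage import map_coordinates
for n,v,p,s in[("white_jar",["w2","w3"],[656,-42],0),("pink_jar",["w1"],[651,98],0),("amber_jar",["w3"],[659,-168],1)]:
    fit(n,v,p,lambda q:jar([*q,4]),s)
for n,v,p in[("blue_can",["w3"],[478,-126,-1.6]),("green_can",["w1"],[460,142,1.45])]:
    fit(n,v,p,lambda q:can([q[0],q[1],25,q[2]]))
G={}
for v in V:
    g=cv2.GaussianBlur(cv2.cvtColor(cv2.imread(f"pics/{v}.png"),cv2.COLOR_BGR2GRAY).astype(np.float32),(0,0),1.2);G[v]=np.abs(cv2.Sobel(g,cv2.CV_32F,1,0))
# world lane point: x = x0 - yaw*Y + dx, Y world; score the rail edges
def score(x0,yaw,vs,H):
    s=0;k=0
    for v in vs:
        for dx,z in((-36,H),(-30,H),(36,H),(30,H),(-36,0)):
            Y=np.linspace(-195,240,160);P=np.c_[x0-yaw*(Y+25)+dx,Y,np.full(160,z)]
            q=proj(V[v]["c"],P);ok=(q[:,1]>2)&(q[:,1]<222)&(q[:,0]>0)&(q[:,0]<511)
            s+=np.minimum(map_coordinates(G[v],[q[ok,1],q[ok,0]],order=1),80).sum();k+=ok.sum()
    return s/k
for vs in(["w1"],["w2"],["w3"],["w1","w2","w3"]):
    b=max((score(x,a,vs,16),x,a) for x in np.arange(640,672,.5) for a in np.arange(-.03,.08,.004));print(vs,np.round(b,3))
for H in(10,16,20):print(H,max(score(x,a,["w1","w2","w3"],H) for x in np.arange(648,664,.5) for a in np.arange(-.0,.06,.004)))
E
python3 m2.py
```

```text
white_jar [659.256 -36.032] IoU 0.955
pink_jar [655.184  99.282] IoU 0.97
amber_jar [ 659.759 -162.742] IoU 0.972
blue_can [ 477.309 -119.355   -1.645] IoU 0.96
green_can [459.471 145.276   1.443] IoU 0.964
['w1'] [6.3342e+01 6.5450e+02 2.6000e-02]
['w2'] [6.657e+01 6.530e+02 3.000e-02]
['w3'] [6.1682e+01 6.5300e+02 3.0000e-02]
['w1', 'w2', 'w3'] [6.043e+01 6.530e+02 3.000e-02]
10 56.76901324020017
16 60.81544537193576
20 57.09210282599492
```

```bash
cat > kin.py <<'E'
from h import *
import pickle,itertools
from scipy.optimize import least_squares
D=[([-1.17491629,0.3217714,-0.07008051,1.45170054,0.02262451,1.37081393,-0.0569311],[242.12516511,602.97891454,403.68185897],[-1.18163011e-04,1.89732284e-01,9.81835399e-01,-9.45898361e-04])]
D+=[(s["joints"],s["eef_pos"],s["tool_rot"]) for s in(pickle.load(open(f"w{i}.pkl","rb"))["s"] for i in(1,2,3))]
def fk(q,P,sg):
    b0,t0,d1,d2,d3,d4,a1,a2,a3=P
    r=R.from_euler("z",b0+sg[0]*q[0]);p=np.array([0,0,d1])
    r=r*R.from_euler("y",q[1]);p=p+r.apply([a1,0,0])
    r=r*R.from_euler("z",sg[1]*q[2]);p=p+r.apply([a2,0,d2])
    r=r*R.from_euler("y",q[3]);p=p+r.apply([a3,0,d3])
    r=r*R.from_euler("z",sg[2]*q[4])
    r=r*R.from_euler("y",q[5])*R.from_euler("z",t0+sg[3]*q[6]);p=p+r.apply([0,0,d4])
    return p,r
def err(P,sg,n=None):
    e=[]
    for q,p,o in D:
        a,b=fk(q,P,sg);e+=[*(a-p),*(300*(q2R(o).inv()*b).as_rotvec())]
    return np.r_[np.array(e),.02*P[6:]]
def best():
    B=None
    for sg in itertools.product((1,-1),repeat=4):
        for b0 in(0,1.5,3,-1.5):
          for t0 in (0,1.57,3.14,-1.57):
            f=least_squares(err,[b0,t0,330,400,400,100,0,0,0],args=(sg,),x_scale=[.1,.1]+[50]*7,max_nfev=60)
            if B is None or f.cost<B[0]:B=(f.cost,sg,f.x)
    return B
if __name__=="__main__":
    B=best();print(B);print(np.abs(err(B[2],B[1])).reshape(-1)[:24].round(2));pickle.dump(B,open("kin.pkl","wb"))
E
python3 kin.py
```

```text
(np.float64(4.124119708293537), (-1, -1, -1, -1), array([-3.89406334e-02,  1.53185582e+00,  6.96016404e+02,  4.55009375e+02,
        4.94176646e+02,  7.18610565e+02, -1.03632886e+01,  1.47627648e+01,
       -9.71994818e+01]))
[0.08 0.31 0.11 0.   0.02 0.   0.9  1.07 0.21 0.01 0.02 0.   0.41 0.34
 0.32 0.   0.01 0.   1.19 0.1  0.65 0.05 0.   0.  ]
```

```bash
cat > plan.py <<'E'
from h import *
T=np.radians(30)
def u(v): v=np.array(v,float);return v/np.linalg.norm(v)
Z=np.array([0,0,1.])
def start(a,side,t=T):      # a: can axis (towards cap), horizontal; side +1 blue, -1 green
    z=-np.cos(t)*Z-np.sin(t)*a; y=side*np.cross(Z,a); return R.from_matrix(np.c_[np.cross(y,z),y,z])
def final(h,side,t=T):
    z=np.cos(t)*h-np.sin(t)*Z; y=side*np.cross(Z,h); return R.from_matrix(np.c_[np.cross(y,z),y,z])
def tcp(g,Rt): return np.array(g)-164*Rt.apply([0,0,1])
def ax(yaw): return np.array([np.cos(yaw),np.sin(yaw),0])
def lane_x(Y): return 654-.028*(Y+25)
LY=u([-.028,1,0])   # lane +y
BL=dict(c=np.array([477.3,-120.0,25]),a=ax(-1.645),side=1,h=-LY)
GR=dict(c=np.array([459.5,145.5,25]),a=ax(1.443),side=-1,h=LY)
def cur():
    s=manip.state();return s["eef_pos"],q2R(s["tool_rot"])
E
python3 - <<'E'
from plan import *
p,r=cur();print(p,r.as_matrix().round(3))
o=BL;Rt=start(o["a"],o["side"]);g=o["c"]+38*o["a"]
t=tcp(g,Rt)-80*Rt.apply([0,0,1]);print(g,t,rel(p,r,t,Rt).round(3))
E
```

```text
[ 520.51091397 -197.53925606  419.46283987] [[-0.003  1.    -0.   ]
 [ 1.     0.003  0.001]
 [ 0.001 -0.    -1.   ]]
[ 474.48284737 -157.89543048   25.        ] [ 465.43830473 -279.55970727  236.31019852] [-8.206 -5.526 18.308 -0.02   0.522  0.075]
```

```bash
python3 - <<'E'
s=open("h.py").read()
s+='''
def wristT(s):
    r=q2R(s["tool_rot"]);T=np.eye(4);T[:3,:3]=r.as_matrix()@np.array([[0,-.966,-.259],[1,0,0],[0,-.259,.966]]);T[:3,3]=s["eef_pos"]+r.apply([72.28,.95,19.68]);return T
'''
open("h.py","w").write(s)
m=open("meas.py").read().replace('def circ','''for k in V:
    t=wristT(V[k]["s"]);print(k,(t-np.array(V[k]["c"]["T"]))[:3,3].round(1)) ; V[k]["c"]["T"]=t
def circ''',1);open("meas.py","w").write(m)
l=open("look.py").read().replace('c=manip.get_calibration("wrist")','c=manip.get_calibration("wrist");c["T"]=wristT(s)');open("look.py","w").write(l)
E
python3 m2.py; python3 meas.py|head -8
```

```text
w1 [0.3 2.4 0.1]
w2 [ 1.6 -2.5  0.2]
w3 [ 1.  -3.7  0.1]
white_jar [662.584 -38.887] IoU 0.972
pink_jar [656.089 103.751] IoU 0.969
amber_jar [ 661.722 -167.005] IoU 0.971
blue_can [ 479.241 -122.916   -1.649] IoU 0.96
green_can [460.416 149.069   1.447] IoU 0.964
['w1'] [6.4337e+01 6.5550e+02 2.6000e-02]
['w2'] [6.6456e+01 6.5550e+02 2.6000e-02]
['w3'] [6.2482e+01 6.5550e+02 2.6000e-02]
['w1', 'w2', 'w3'] [6.4671e+01 6.5550e+02 2.6000e-02]
10 59.918773854961835
16 64.18539175918019
20 61.40937769628991
w1 [0.3 2.4 0.1]
w2 [ 1.6 -2.5  0.2]
w3 [ 1.  -3.7  0.1]
blue_can [ 479.44  -123.116   26.309   -1.653] IoU 0.967
green_can [460.93  149.162  28.34    1.447] IoU 0.967
white_jar [662.658 -38.898   3.681] IoU 0.972
pink_jar [656.284 103.777   3.898] IoU 0.972
amber_jar [ 661.81  -167.045    3.421] IoU 0.971
```

{"api": "arm_command", "payload": {"series": "-4 -2.8 4.5 0 0.13 0.04 0;-8.2 -5.5 9 0 0.26 0.075 0;-8.2 -5.5 13 -0.01 0.4 0.075 0;-8.2 -5.5 18.3 -0.02 0.522 0.075 0;-8.2 -5.5 18.3 -0.02 0.522 0.075 0;-8.2 -5.5 18.3 -0.02 0.522 0.075 0"}}

```text
time_s: 4.7
eef_pos: [464.7, -279.7, 234.0]
tool_rot: [-0.178, 0.709, 0.656, 0.187]
wrist_force: [-0.2, 0.5, 1.4]
finger_gap: 1.005
gripper_force: 0.0
```

```bash
sed -i 's/^BL=.*/BL=dict(c=np.array([479.3,-123.0,25]),a=ax(-1.651),side=1,h=-LY)/; s/^GR=.*/GR=dict(c=np.array([460.7,149.1,25]),a=ax(1.447),side=-1,h=LY)/' plan.py
python3 - <<'E'
from m2 import *
print([(x,round(float(max(score(x,a,["w1","w2","w3"],16) for a in(.02,.024,.028))),1)) for x in np.arange(648,668,1.)])
ims=[]
for v in("w1","w2"):
    im=cv2.resize(cv2.imread(f"pics/{v}.png")[:230,320:460],None,fx=2.5,fy=2.5,interpolation=cv2.INTER_CUBIC)
    for x0,col in((655.5,(0,0,255)),):
        for dx,z in((-36,16),(36,16),(-30,16),(30,16)):
            Y=np.linspace(-190,240,60);q=(proj(V[v]["c"],np.c_[x0-.026*(Y+25)+dx,Y,np.full(60,z)])-[320,0]+.5)*2.5
            cv2.polylines(im,[q.astype(int)],False,col,1)
    for j in([662.6,-38.9,4],[656.2,103.7,4]):
        for k in(slice(0,40),slice(40,80)):cv2.polylines(im,[((proj(V[v]["c"],jar(j)[k])-[320,0]+.5)*2.5).astype(int)],True,(0,255,0),1)
    ims.append(im)
cv2.imwrite("pics/ov.png",np.hstack(ims))
E
python3 - <<'E'
from plan import *
p,r=cur();o=BL;Rt=start(o["a"],o["side"]);g=o["c"]+38*o["a"]
print(p,r.as_rotvec(),g,tcp(g,Rt),rel(p,r,tcp(g,Rt),Rt).round(3),manip.state()["joints"].round(3))
E
```

```text
w1 [0.3 2.4 0.1]
w2 [ 1.6 -2.5  0.2]
w3 [ 1.  -3.7  0.1]
white_jar [662.584 -38.887] IoU 0.972
pink_jar [656.089 103.751] IoU 0.969
amber_jar [ 661.722 -167.005] IoU 0.971
blue_can [ 479.241 -122.916   -1.649] IoU 0.96
green_can [460.416 149.069   1.447] IoU 0.964
['w1'] [6.4337e+01 6.5550e+02 2.6000e-02]
['w2'] [6.6456e+01 6.5550e+02 2.6000e-02]
['w3'] [6.2482e+01 6.5550e+02 2.6000e-02]
['w1', 'w2', 'w3'] [6.4671e+01 6.5550e+02 2.6000e-02]
10 59.918773854961835
16 64.18539175918019
20 61.40937769628991
[(np.float64(648.0), 24.6), (np.float64(649.0), 33.0), (np.float64(650.0), 40.8), (np.float64(651.0), 42.5), (np.float64(652.0), 44.2), (np.float64(653.0), 46.9), (np.float64(654.0), 54.4), (np.float64(655.0), 62.7), (np.float64(656.0), 61.9), (np.float64(657.0), 45.0), (np.float64(658.0), 41.8), (np.float64(659.0), 48.8), (np.float64(660.0), 57.8), (np.float64(661.0), 57.1), (np.float64(662.0), 50.4), (np.float64(663.0), 36.9), (np.float64(664.0), 37.6), (np.float64(665.0), 40.2), (np.float64(666.0), 38.4), (np.float64(667.0), 31.0)]
[ 464.6755624  -279.74880015  233.96907724] [-2.00522542 -1.85697884 -0.5294578 ] [ 476.25552686 -160.87784555   25.        ] [ 469.68587431 -242.6142491   167.02816622] [-9.700e-02  2.650e-01  7.666e+00 -8.000e-03  1.000e-03  1.000e-03] [ 0.047  0.446  0.719  1.828 -0.687  1.412  0.958]
```

View pics/ov.png

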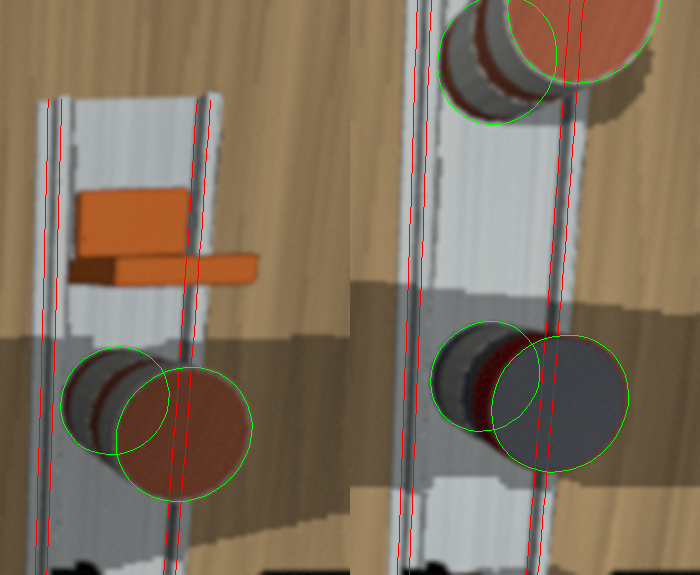

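The overlay puts the rails about 5 mm further out than the red lines, which matches the second score peak (x0≈660.5). The jar fits in green match the picture and lie within ±3 mm of that line. I'll use lane x = 660.5−0.026(Y+25) and grasp the blue can now.

{"api": "arm_command", "payload": {"series": "0 0.25 4 0 0 0 0;0 0.25 7.6 0 0 0 0;0 0.25 7.6 0 0 0 0;0 0.25 7.6 0 0 0 0.6;0 0.25 7.6 0 0 0 0.6;0 0.25 7.6 0 0 0 0.8;0 0.25 7.6 0 0 0 0.8", "squeeze": 40}}

```text
time_s: 5.4
eef_pos: [470.7, -244.8, 172.3]
tool_rot: [-0.174, 0.709, 0.656, 0.19]
wrist_force: [0.3, 0.1, 0.3]
finger_gap: 0.723
gripper_force: 0.0
```

{"api": "arm_command", "payload": {"series": "0 0 0 0 0 0 0.8;0 0 0 0 0 0 0.8;0 0 0 0 0 0 0.8;0 0 0 0 0 0 0.8"}}

```text
time_s: 5.8
eef_pos: [470.2, -244.3, 171.2]
tool_rot: [-0.175, 0.709, 0.656, 0.189]
wrist_force: [-1.5, -1.4, 4.0]
finger_gap: 0.569
gripper_force: 40.0
```

```bash
sed -i 's/^def lane_x.*/def lane_x(Y): return 660.5-.026*(Y+25)/; s/^LY=.*/LY=u([-.026,1,0])/' plan.py
python3 - <<'E'
from plan import *
s=manip.state();print(s["time_s"],s["joints"].round(3),s["eef_pos"],s["tool_rot"],s["finger_gap"],s["gripper_force"],s["wrist_force"])
p,r=cur();o=BL
Rt=final(o["h"],o["side"])
print("axis now",r.as_matrix().round(3))
for dz in(90,):
    # waypoint: lift straight then rotate at height above the bench, toward slot
    g=p+164*r.apply([0,0,1]);print("grasp pt",g)
    for name,gp in(("up",g+[0,0,150]),("above",[lane_x(33),33,124.5+110])):
        print(name,rel(p,r,tcp(gp,Rt),Rt).round(3),tcp(gp,Rt).round(1))
E
```

```text
5.8 [ 0.023  0.503  0.673  1.904 -0.764  1.29   0.997] [ 470.24154065 -244.29345364  171.18028755] [-0.17530234  0.70901732  0.65624437  0.18949104] 0.5688250201397669 40.003295140340924 [-1.51090309 -1.36352048  3.97321873]
axis now [[ 0.067  0.997  0.039]
 [ 0.864 -0.077  0.497]
 [ 0.499  0.    -0.867]]
grasp pt [ 476.57563214 -162.73795247   29.03747376]
up [23.816 -1.462  3.338 -0.03  -1.568 -0.111] [472.9 -20.8 261. ]
above [ 4.4717e+01  1.5215e+01  8.9700e+00 -3.0000e-02 -1.5680e+00 -1.1100e-01] [655.3 175.  316.5]
```

```bash
python3 - <<'E'
from plan import *
p,r=cur();o=BL;Rt=final(o["h"],o["side"])
print(rel(p,r,tcp([570,-80,225],Rt),Rt).round(3),tcp([570,-80,225],Rt))
E
```

```text
[ 3.3883e+01  7.2140e+00  3.8300e+00 -3.0000e-02 -1.5680e+00 -1.1100e-01] [566.30851519  61.98018503 307.        ]
```

{"api": "arm_command", "payload": {"series": "2 0 -3.5 0 0 0 0.8;4.5 0.5 -7.8 0 0 0 0.8;7 1 -11 0 -0.14 0 0.8;10 2 -11 0 -0.29 0 0.8;13 3 -10 0 -0.44 -0.03 0.8;16 4 -8 -0.01 -0.59 -0.05 0.8;20 5 -5 -0.015 -0.74 -0.06 0.8;24 6 -2 -0.02 -0.89 -0.07 0.8;28 7 1 -0.02 -1.04 -0.08 0.8;32 7.2 3 -0.03 -1.19 -0.09 0.8;33.9 7.2 3.8 -0.03 -1.33 -0.1 0.8;33.9 7.2 3.8 -0.03 -1.45 -0.11 0.8"}}

```text
time_s: 7.0
eef_pos: [566.2, 69.4, 305.4]
tool_rot: [0.325, 0.621, 0.643, -0.31]
wrist_force: [0.3, -1.0, -4.5]
finger_gap: 0.567
gripper_force: 40.0
```

```bash
python3 - <<'E'
from plan import *
s=manip.state();print(s["time_s"],s["joints"].round(3),s["eef_pos"].round(1),s["finger_gap"],s["gripper_force"],s["wrist_force"].round(1))
p,r=cur();o=BL;Rt=final(o["h"],o["side"]);print(r.as_matrix().round(3),(p+164*r.apply([0,0,1])).round(1))
gp=[lane_x(33),33+4,236]
print(rel(p,r,tcp(gp,Rt),Rt).round(3),tcp(gp,Rt).round(1))
E
```

```text
7.0 [-0.972  0.427  0.68   1.788  0.643  1.358 -0.518] [566.2  69.4 305.4] 0.5673518226884968 39.999976702965796 [ 0.3 -1.  -4.5]
[[-0.018  0.999  0.034]
 [ 0.596  0.038 -0.802]
 [-0.802  0.005 -0.597]] [571.8 -62.1 207.6]
[ 5.363e+00  9.322e+00 -9.237e+00  1.300e-02 -1.160e-01  2.000e-03] [655.3 179.  318. ]
```

{"api": "arm_command", "payload": {"series": "2.5 4.5 -4.5 0.01 -0.12 0 0.8;5.2 9.3 -9 0.01 -0.12 0 0.8;5.2 9.3 -9 0.01 -0.12 0 0.8;5.2 9.3 -9 0.01 -0.12 0 0.8;5.2 9.3 -9 0.01 -0.12 0 0.8"}}

```text
time_s: 7.5
eef_pos: [656.0, 169.6, 317.8]
tool_rot: [0.357, 0.605, 0.618, -0.351]
wrist_force: [-0.2, -0.7, -2.7]
finger_gap: 0.564
gripper_force: 40.0
```

```bash
python3 - <<'E'
from plan import *
s=manip.state();print(s["time_s"],s["joints"].round(3),s["eef_pos"].round(1),s["finger_gap"],s["gripper_force"],s["wrist_force"].round(1))
im=manip.get_image("top");cv2.imwrite("pics/top1.png",im)
a=manip.get_image("scene");cv2.imwrite("pics/scene1.png",a)
cv2.imwrite("pics/mix1.png",np.hstack([cv2.resize(im[90:230,150:340],None,fx=2,fy=2),cv2.resize(a[90:290,210:360],None,fx=2,fy=1.4*0+2)[:280]]))
for cam in("top","scene"):print([(np.round(x["rect"]),x["conf"]) for x in manip.spot_in("blue_can",cam)])
p,r=cur();o=BL;Rt=final(o["h"],o["side"]);print(r.as_matrix().round(3),(p+164*r.apply([0,0,1])).round(1))
gp=[lane_x(33),33+4,236]
print(rel(p,r,tcp(gp,Rt),Rt).round(3),tcp(gp,Rt).round(1))
E
```

```text
7.5 [-0.933  0.693  0.64   1.425  0.583  1.543 -0.455] [656.  169.6 317.8] 0.5638366185226743 40.001806954387575 [-0.2 -0.7 -2.7]
[(array([226., 113., 249., 146.]), 0.6)]
[(array([287., 148., 306., 195.]), 0.84), (array([318., 161., 338., 176.]), 0.69), (array([237., 184., 335., 256.]), 0.16)]
[[-0.008  1.     0.015]
 [ 0.498  0.017 -0.867]
 [-0.867  0.    -0.498]] [658.   24.6 238. ]
[ 0.759 -0.006 -0.974 -0.008  0.002 -0.005] [655.3 179.  318. ]
```

View pics/mix1.png

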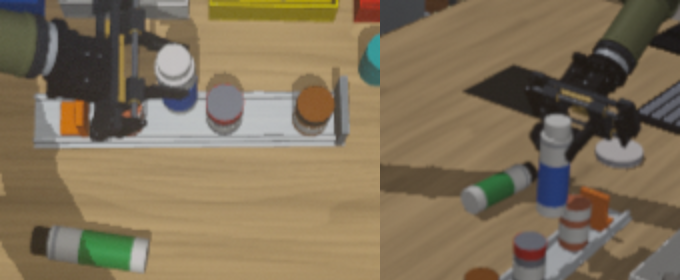

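mix1 shows the blue can upright in the gripper at (555,165), cap up, above the gap between pink and white. I'll centre it and go down.

{"api": "arm_command", "payload": {"series": "0.75 0 -0.97 -0.008 0 -0.005 0.8;0.75 0 -0.97 -0.008 0 -0.005 0.8;3.3 0.05 0.5 -0.008 0 -0.005 0.8;5.9 0.05 2 -0.008 0 -0.005 0.8;7.6 0.05 3 -0.008 0 -0.005 0.8;8.5 0.05 3.5 -0.008 0 -0.005 0.8;8.9 0.05 3.7 -0.008 0 -0.005 0.8;8.9 0.05 3.7 -0.008 0 -0.005 0.8;8.9 0.05 3.7 -0.008 0 -0.005 0.8"}}

```text
time_s: 8.6
eef_pos: [657.0, 180.4, 225.6]
tool_rot: [0.36, 0.604, 0.62, -0.348]
wrist_force: [0.4, 0.1, -3.2]
finger_gap: 0.57
gripper_force: 40.0
```

```bash
cat > st.py <<'E'
from plan import *
s=manip.state();print(s["time_s"],s["joints"].round(2).tolist(),s["finger_gap"].round(3),s["gripper_force"].round(1),"F",s["wrist_force"].round(1))
p,r=cur();print(p.round(1),(p+164*r.apply([0,0,1])).round(1),r.as_matrix().round(3).tolist())
E
python3 st.py
```

```text
Traceback (most recent call last):
  File "st.py", line 2, in <module>
    s=manip.state();print(s["time_s"],s["joints"].round(2).tolist(),s["finger_gap"].round(3),s["gripper_force"].round(1),"F",s["wrist_force"].round(1))
                                                                    ^^^^^^^^^^^^^^^^^^^^^
AttributeError: 'float' object has no attribute 'round'
```

{"api": "arm_command", "payload": {"series": "0.5 0 0.3 0 0 0 0.8;0.87 0 0.5 0 0 0 0.8;1.1 0 0.63 0 0 0 0.8;1.1 0 0.63 0 0 0 0.8"}}

```text
time_s: 9.0
eef_pos: [656.3, 180.5, 211.0]
tool_rot: [0.359, 0.603, 0.621, -0.349]
wrist_force: [-0.1, 0.2, -3.1]
finger_gap: 0.565
gripper_force: 40.0
```

```bash
sed -i 's/s\["finger_gap"\].round(3),s\["gripper_force"\].round(1)/s["finger_gap"],s["gripper_force"]/' st.py;python3 st.py
```

```text
9.0 [-0.92, 0.82, 0.6, 1.46, 0.54, 1.44, -0.56] 0.5648598622403168 40.00159798655659 F [-0.1  0.2 -3.1]
[656.3 180.5 211. ] [660.4  38.3 129.3] [[-0.014, 1.0, 0.025], [0.498, 0.028, -0.867], [-0.867, -0.0, -0.498]]
```

{"api": "arm_command", "payload": {"series": "0.09 0 0.05 0 0 0 0.8;0.17 0 0.1 0 0 0 0.8;0.17 0 0.1 0 0 0 0.8"}}

```text
time_s: 9.3
eef_pos: [656.5, 180.4, 209.5]
tool_rot: [0.359, 0.603, 0.62, -0.349]
wrist_force: [0.4, -0.2, -2.9]
finger_gap: 0.566
gripper_force: 40.0
```

{"api": "arm_command", "payload": {"series": "0.05 0 0.03 0 0 0 0.8;0.1 0 0.06 0 0 0 0.8;0.1 0 0.06 0 0 0 0.8"}}

```text
time_s: 9.6
eef_pos: [656.5, 180.4, 208.4]
tool_rot: [0.359, 0.603, 0.621, -0.349]
wrist_force: [0.3, 0.3, -2.8]
finger_gap: 0.567
gripper_force: 40.0
```

{"api": "arm_command", "payload": {"series": "0.07 0 0.04 0 0 0 0.8;0.13 0 0.075 0 0 0 0.8;0.13 0 0.075 0 0 0 0.8"}}

```text
time_s: 9.9
eef_pos: [656.6, 180.4, 207.1]
tool_rot: [0.36, 0.603, 0.62, -0.349]
wrist_force: [-0.6, -0.2, -1.9]
finger_gap: 0.566
gripper_force: 40.0
```

{"api": "arm_command", "payload": {"series": "0.07 0 0.04 0 0 0 0.8;0.13 0 0.075 0 0 0 0.8;0.13 0 0.075 0 0 0 0.8"}}

```text
time_s: 10.2
eef_pos: [656.7, 179.8, 206.6]
tool_rot: [0.36, 0.603, 0.62, -0.35]
wrist_force: [-1.1, -0.4, 4.6]
finger_gap: 0.566
gripper_force: 40.0
```

{"api": "arm_command", "payload": {"series": "0 0 0 0 0 0 0.6;0 0 0 0 0 0 0.3;0 0 0 0 0 0 0.1;0 0 0 0 0 0 0.1;0 0 0 0 0 0 0.1"}}

```text
time_s: 10.7
eef_pos: [656.5, 180.7, 205.1]
tool_rot: [0.359, 0.603, 0.621, -0.349]
wrist_force: [-0.1, -0.6, -0.4]
finger_gap: 0.835
gripper_force: 0.0
```

```bash
python3 st.py
```

```text
10.7 [-0.92, 0.83, 0.59, 1.46, 0.53, 1.43, -0.57] 0.8351830308848028 0.0 F [-0.1 -0.6 -0.4]
[656.5 180.7 205.1] [660.7  38.6 123.4] [[-0.014, 1.0, 0.025], [0.498, 0.029, -0.867], [-0.867, 0.001, -0.499]]
```

{"api": "arm_command", "payload": {"series": "0 0 -2 0 0 0 0;0 0 -5 0 0 0 0;0 0 -9 0 0 0 0;0 0 -13 0 0 0 0;0 0 -13 0 0 0 0"}}

```text
time_s: 11.2
eef_pos: [652.9, 300.0, 272.4]
tool_rot: [0.36, 0.602, 0.624, -0.344]
wrist_force: [0.8, 0.9, -0.5]
finger_gap: 1.001
gripper_force: 0.0
```

```bash
python3 - <<'E'
from plan import *
im=manip.get_image("top");a=manip.get_image("scene")
cv2.imwrite("pics/mix2.png",np.hstack([cv2.resize(im[90:230,150:340],None,fx=2,fy=2),cv2.resize(a[120:260,210:360],None,fx=2,fy=2)]))
p,r=cur();print(p.round(1),r.as_matrix().round(3).tolist(),manip.state()["time_s"])
o=GR;Rt=start(o["a"],o["side"]);g=o["c"]+38*o["a"]
t=tcp(g,Rt)-90*Rt.apply([0,0,1]);print(g.round(1),t.round(1),rel(p,r,t,Rt).round(3))
E
```

```text
[653.1 294.3 270.1] [[-0.014, 1.0, 0.027], [0.499, 0.031, -0.866], [-0.867, 0.001, -0.499]] 11.3
[465.4 186.8  25. ] [481.1 312.8 245. ] [  3.349 -17.145  -0.813   0.111   0.524   0.109]
```

View pics/mix2.png

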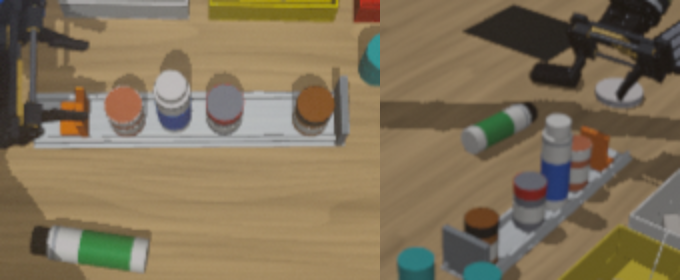

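mix2 shows the blue can standing in the lane at (172,95) between pink and white, and the jars undisturbed. Next is the green can.

{"api": "arm_command", "payload": {"series": "0 -4.8 0 0 0 0 0;0.5 -9.5 0 0.05 0.1 0.05 0;1.5 -14 0 0.11 0.25 0.11 0;3.3 -17.1 -0.8 0.11 0.38 0.11 0;3.3 -17.1 -0.8 0.11 0.524 0.11 0;3.3 -17.1 -0.8 0.11 0.524 0.11 0;3.3 -17.1 -0.8 0.11 0.524 0.11 0;3.3 -17.1 -0.8 0.11 0.524 0.11 0"}}

```text
time_s: 12.1
eef_pos: [482.3, 310.6, 244.9]
tool_rot: [0.173, 0.725, 0.638, -0.195]
wrist_force: [0.3, 0.2, -0.2]
finger_gap: 1.0
gripper_force: 0.0
```

```bash
python3 st.py; python3 - <<'E'
from plan import *
p,r=cur();o=GR;Rt=start(o["a"],o["side"]);g=o["c"]+38*o["a"]
print(tcp(g,Rt).round(1),rel(p,r,tcp(g,Rt),Rt).round(3))
E
```

```text
12.1 [-1.11, 0.48, 0.49, 1.69, 0.16, 1.4, -0.81] 1.0000639719273963 0.0 F [ 0.3  0.2 -0.2]
[482.3 310.6 244.9] [472.  228.7 103.2] [[0.11, 0.992, -0.063], [0.857, -0.127, -0.5], [-0.504, 0.001, -0.864]]
[475.5 268.2 167. ] [ 2.120e-01 -1.410e-01  8.893e+00 -1.000e-03  4.000e-03 -3.000e-03]
```

{"api": "arm_command", "payload": {"series": "0.2 -0.1 4 0 0 0 0;0.2 -0.1 7.5 0 0 0 0;0.2 -0.1 9 0 0 0 0;0.2 -0.1 9 0 0 0 0;0.2 -0.1 9 0 0 0 0.4;0.2 -0.1 9 0 0 0 0.8;0.2 -0.1 9 0 0 0 0.8;0.2 -0.1 9 0 0 0 0.8;0.2 -0.1 9 0 0 0 0.8;0.2 -0.1 9 0 0 0 0.8;0.2 -0.1 9 0 0 0 0.8;0.2 -0.1 9 0 0 0 0.8", "squeeze": 40}}

```text
time_s: 13.3
eef_pos: [475.4, 269.0, 166.8]
tool_rot: [0.172, 0.724, 0.639, -0.194]
wrist_force: [-0.6, 2.4, 1.9]
finger_gap: 0.565
gripper_force: 40.0
```

```bash
python3 st.py; python3 - <<'E'
from plan import *
p,r=cur();o=GR;g=p+164*r.apply([0,0,1]);print("along axis",(g-o["c"])@o["a"])
Rt=final(o["h"],o["side"])
for gp in([570,70,225],[570,-60,235],[lane_x(-103),-103-2,238]):
    print(rel(p,r,tcp(gp,Rt),Rt).round(3),tcp(gp,Rt).round(1))
E
```

```text
13.3 [-1.08, 0.53, 0.49, 1.82, 0.16, 1.22, -0.81] 0.564778666516396 39.99415626749396 F [-0.6  2.4  1.9]
[475.4 269.  166.8] [465.3 187.6  24.8] [[0.109, 0.992, -0.062], [0.859, -0.125, -0.496], [-0.5, 0.001, -0.866]]
along axis 38.72347059328871
[-35.237  14.026   4.178   0.045   1.568  -0.162] [573.7 -72.  307. ]
[-4.6905e+01  1.5650e+01  9.7660e+00  4.5000e-02  1.5680e+00 -1.6200e-01] [ 573.7 -202.   317. ]
[-4.9915e+01  2.5393e+01  1.1171e+01  4.5000e-02  1.5680e+00 -1.6200e-01] [ 666.2 -247.   320. ]
```

{"api": "arm_command", "payload": {"series": "-2 0 -3.5 0 0 0 0.8;-4.5 1 -7.8 0 0 0 0.8;-7 2 -11 0 0.14 0 0.8;-10 4 -11 0 0.29 0 0.8;-13 5.5 -10 0 0.44 -0.03 0.8;-17 7 -8 0.01 0.59 -0.06 0.8;-21 9 -5 0.015 0.74 -0.08 0.8;-25 11 -2 0.02 0.89 -0.1 0.8;-29 13 1 0.03 1.04 -0.12 0.8;-33 14 3 0.04 1.19 -0.14 0.8;-35.2 14 4.2 0.045 1.33 -0.16 0.8;-35.2 14 4.2 0.045 1.45 -0.16 0.8"}}

```text
time_s: 14.5
eef_pos: [572.6, -80.1, 305.6]
tool_rot: [-0.322, 0.629, 0.635, 0.311]
wrist_force: [-0.3, 0.5, -2.8]
finger_gap: 0.564
gripper_force: 40.0
```

```bash
python3 st.py; python3 - <<'E'
from plan import *
p,r=cur();o=GR
Rt=final(o["h"],o["side"])
for gp in([570,-60,235],[lane_x(-103),-103,238]):
    print(rel(p,r,tcp(gp,Rt),Rt).round(3),tcp(gp,Rt).round(1))
E
```

```text
14.5 [-0.13, 0.44, 0.57, 1.74, -1.02, 1.64, 0.74] 0.5643800761279828 39.99824021011591 F [-0.3  0.5 -2.8]
[572.6 -80.1 305.6] [569.7  51.1 207.4] [[-0.001, 1.0, -0.018], [0.599, 0.015, 0.801], [0.801, -0.01, -0.599]]
[-6.3880e+00 -8.5000e-02 -1.0438e+01  4.0000e-03  1.1900e-01 -1.5000e-02] [ 573.7 -202.   317. ]
[-8.7300e+00  9.1000e+00 -1.4225e+01  4.0000e-03  1.1900e-01 -1.5000e-02] [ 666.2 -245.   320. ]
```

Joints are well within range. I'll go on above gap A.

{"api": "arm_command", "payload": {"series": "-2.5 0 -4.2 0 0.08 -0.01 0.8;-5 0 -8.4 0 0.119 -0.015 0.8;-6.4 2 -10.4 0 0.119 -0.015 0.8;-7.5 6 -12.5 0 0.119 -0.015 0.8;-8.7 9.1 -14.2 0 0.119 -0.015 0.8;-8.7 9.1 -14.2 0 0.119 -0.015 0.8;-8.7 9.1 -14.2 0 0.119 -0.015 0.8;-8.7 9.1 -14.2 0 0.119 -0.015 0.8"}}

```text
time_s: 15.3
eef_pos: [668.3, -235.2, 320.2]
tool_rot: [-0.36, 0.601, 0.623, 0.348]
wrist_force: [-0.6, -0.4, -2.6]
finger_gap: 0.564
gripper_force: 40.0
```

```bash
python3 st.py; python3 - <<'E'
from plan import *
p,r=cur();o=GR;Rt=final(o["h"],o["side"])
for z in(238,143,130):
    gp=[lane_x(-103),-103,z]
    print(rel(p,r,tcp(gp,Rt),Rt).round(3),tcp(gp,Rt).round(1))
print(manip.state()["time_s"])
E
```

```text
15.3 [0.17, 0.77, 0.55, 1.26, -1.15, 1.97, 0.74] 0.5639572272502801 39.99753540381789 F [-0.6 -0.4 -2.6]
[ 668.3 -235.2  320.2] [663.5 -93.2 238.4] [[-0.018, 0.999, -0.029], [0.498, 0.034, 0.866], [0.867, 0.001, -0.499]]
[-0.504 -0.241 -0.827 -0.007 -0.001  0.005] [ 666.2 -245.   320. ]
[-8.738e+00 -2.500e-01  3.912e+00 -7.000e-03 -1.000e-03  5.000e-03] [ 666.2 -245.   225. ]
[-9.865e+00 -2.510e-01  4.560e+00 -7.000e-03 -1.000e-03  5.000e-03] [ 666.2 -245.   212. ]
15.3
```

{"api": "arm_command", "payload": {"series": "-0.5 -0.24 -0.83 -0.007 0 0.005 0.8;-0.5 -0.24 -0.83 -0.007 0 0.005 0.8;-3 -0.25 0.6 -0.007 0 0.005 0.8;-5.6 -0.25 2.1 -0.007 0 0.005 0.8;-7.4 -0.25 3.1 -0.007 0 0.005 0.8;-8.3 -0.25 3.65 -0.007 0 0.005 0.8;-8.7 -0.25 3.9 -0.007 0 0.005 0.8;-8.7 -0.25 3.9 -0.007 0 0.005 0.8;-8.7 -0.25 3.9 -0.007 0 0.005 0.8"}}

```text
time_s: 16.2
eef_pos: [667.3, -245.2, 227.4]
tool_rot: [-0.357, 0.604, 0.621, 0.35]
wrist_force: [0.6, 0.3, -1.4]
finger_gap: 0.565
gripper_force: 40.0
```

```bash
python3 st.py; python3 - <<'E'
from plan import *
p,r=cur();o=GR;Rt=final(o["h"],o["side"])
gp=[lane_x(-103),-103,128]
print(rel(p,r,tcp(gp,Rt),Rt).round(3),tcp(gp,Rt).round(1))
E
```

```text
16.2 [0.18, 0.87, 0.54, 1.3, -1.15, 1.9, 0.86] 0.5649114760442245 39.99813213944435 F [ 0.6  0.3 -1.4]
[ 667.3 -245.2  227.4] [ 663.9 -103.1  145.5] [[-0.016, 1.0, -0.021], [0.499, 0.026, 0.866], [0.866, 0.004, -0.499]]
[-1.493e+00 -1.110e-01  8.840e-01  2.000e-03 -1.000e-03  3.000e-03] [ 666.2 -245.   210. ]
```

{"api": "arm_command", "payload": {"series": "-0.7 -0.1 0.4 0 0 0 0.8;-1.2 -0.1 0.7 0 0 0 0.8;-1.4 -0.1 0.83 0 0 0 0.8;-1.4 -0.1 0.83 0 0 0 0.8"}}

```text
time_s: 16.6
eef_pos: [665.9, -244.6, 209.1]
tool_rot: [-0.358, 0.604, 0.62, 0.35]
wrist_force: [0.1, -0.5, -2.0]
finger_gap: 0.564
gripper_force: 40.0
```

{"api": "arm_command", "payload": {"series": "-0.09 0 0.05 0 0 0 0.8;-0.17 0 0.1 0 0 0 0.8;-0.17 0 0.1 0 0 0 0.8"}}

```text
time_s: 16.9
eef_pos: [666.1, -244.6, 208.6]
tool_rot: [-0.358, 0.603, 0.62, 0.35]
wrist_force: [-0.1, 1.1, 2.5]
finger_gap: 0.562
gripper_force: 40.0
```

{"api": "arm_command", "payload": {"series": "-0.04 0 0.025 0 0 0 0.8;-0.04 0 0.025 0 0 0 0.8"}}

```text
time_s: 17.1
eef_pos: [666.1, -244.5, 208.4]
tool_rot: [-0.358, 0.603, 0.621, 0.351]
wrist_force: [-1.4, 0.2, 5.5]
finger_gap: 0.566
gripper_force: 40.0
```

```bash
python3 st.py
```

```text
17.1 [0.19, 0.89, 0.53, 1.3, -1.15, 1.88, 0.88] 0.5656891920151139 40.00454703345895 F [-1.4  0.2  5.5]
[ 666.1 -244.5  208.4] [ 662.5 -102.3  126.9] [[-0.016, 1.0, -0.022], [0.497, 0.027, 0.867], [0.868, 0.003, -0.497]]
```

Firm, gentle contact. Release and retreat.

{"api": "arm_command", "payload": {"series": "0 0 0 0 0 0 0.6;0 0 0 0 0 0 0.3;0 0 0 0 0 0 0.1;0 0 0 0 0 0 0;0 0 0 0 0 0 0;0 0 -2 0 0 0 0;0 0 -5 0 0 0 0;0 0 -9 0 0 0 0;0 0 -13 0 0 0 0;0 0 -13 0 0 0 0"}}

```text
time_s: 18.1
eef_pos: [666.6, -364.1, 274.8]
tool_rot: [-0.354, 0.607, 0.62, 0.35]
wrist_force: [-1.3, -0.4, 0.2]
finger_gap: 1.002
gripper_force: 0.0
```

```bash
python3 st.py; python3 - <<'E'
from plan import *
im=manip.get_image("top");a=manip.get_image("scene")
cv2.imwrite("pics/mix3.png",np.hstack([cv2.resize(im[90:230,150:340],None,fx=2,fy=2),cv2.resize(a[120:260,210:360],None,fx=2,fy=2)]))
for t in("blue_can","green_can","keeper"):print(t,[(np.round(d["rect"]).astype(int).tolist(),round(d["conf"],2)) for d in manip.spot_in(t,"top")][:2])
E
```

```text
18.1 [0.4, 0.94, 0.47, 1.03, -1.11, 2.04, 0.78] 1.0020621904815288 0.0 F [-1.3 -0.4  0.2]
[ 666.6 -364.1  274.8] [ 664.2 -222.5  192.1] [[-0.013, 1.0, -0.014], [0.504, 0.019, 0.864], [0.864, 0.004, -0.504]]
blue_can [([229, 126, 244, 157], 0.74)]
green_can [([276, 127, 297, 157], 0.69)]
keeper [([181, 133, 197, 159], 0.87)]
```

View pics/mix3.png

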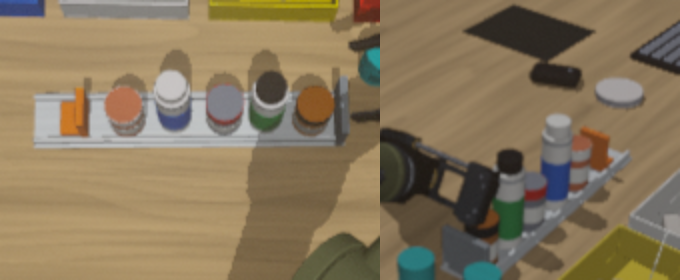

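mix3 shows both cans upright in the lane: green at (268,95) between white and amber, and blue at (172,95) between pink and white. Next I'll bring the arm around in front of the lane to behind the keeper.

```bash
python3 - <<'E'
from plan import *
p,r=cur();y=np.cross(LY,Z)
Rt=R.from_matrix(np.c_[LY,-np.cross(LY,-Z)*-1*-1 if 0 else np.cross(-Z,LY),-Z]);print(Rt.as_matrix().round(3))
print("x0 at 205",lane_x(205))
for t in([560,-330,400],[540,100,400],[lane_x(205),205,330]):print(rel(p,r,t,Rt).round(3))
E
```

```text
[[-0.026  1.    -0.   ]
 [ 1.     0.026  0.   ]
 [ 0.    -0.    -1.   ]]
x0 at 205 654.52
[ 1.2623e+01 -1.0841e+01 -3.9150e+00  0.0000e+00 -1.0500e+00  2.0000e-03]
[ 3.4036e+01 -1.1664e+01  3.3419e+01  0.0000e+00 -1.0500e+00  2.0000e-03]
[ 3.3021e+01  6.5000e-02  4.5740e+01  0.0000e+00 -1.0500e+00  2.0000e-03]
```

{"api": "arm_command", "payload": {"series": "3 0 -3 0 0 0 0;6 -3 -4 0 -0.15 0 0;9 -6 -4 0 -0.3 0 0.5;12.6 -9 -3.9 0 -0.45 0 1;12.6 -10.8 -3.9 0 -0.6 0 1;12.6 -10.8 -3.9 0 -0.75 0 1;12.6 -10.8 -3.9 0 -0.9 0 1;14.5 -10.9 0 0 -1.05 0 1;17 -11 4 0 -1.05 0 1;19.4 -11.1 8 0 -1.05 0 1;21.8 -11.2 12 0 -1.05 0 1;24.3 -11.3 16 0 -1.05 0 1", "squeeze": 20}}

```text
time_s: 19.55
eef_pos: [548.0, -96.8, 402.0]
tool_rot: [0.0, 0.697, 0.717, 0.0]
wrist_force: [0.0, -0.2, 0.4]
finger_gap: 0.171
gripper_force: 0.0
```

```bash
python3 st.py;python3 - <<'E'
from plan import *
p,r=cur();Rt=R.from_matrix(np.c_[LY,np.cross(-Z,LY),-Z])
for t in([545,100,400],[lane_x(205),205,400],[lane_x(205),205,240]):print(rel(p,r,t,Rt).round(3))
E
```

```text
19.55 [-0.34, 0.13, 0.51, 1.71, -0.06, 1.32, 0.21] 0.1707504547606992 0.0 F [ 0.  -0.2  0.4]
[548.  -96.8 402. ] [548.1 -96.9 238. ] [[-0.029, 1.0, 0.001], [1.0, 0.029, -0.0], [-0.0, 0.001, -1.0]]
[1.9681e+01 2.7000e-01 1.9600e-01 1.0000e-03 0.0000e+00 3.0000e-03]
[2.9859e+01 1.1522e+01 1.9800e-01 1.0000e-03 0.0000e+00 3.0000e-03]
[2.9865e+01 1.1513e+01 1.6198e+01 1.0000e-03 0.0000e+00 3.0000e-03]
```

{"api": "arm_command", "payload": {"series": "5 0 0 0 0 0 1;10 0 0 0 0 0 1;15 0.2 0 0 0 0 1;20 0.3 0 0 0 0 1;24 3 0 0 0 0 1;28 6.5 0 0 0 0 1;30 10 0 0 0 0 1;30 11.5 0 0 0 0 1;30 11.5 0 0 0 0 1;30 11.5 0 0 0 0 1;30 11.5 0 0 0 0 1"}}

```text
time_s: 20.65
eef_pos: [655.0, 202.1, 402.5]
tool_rot: [0.001, 0.698, 0.716, -0.0]
wrist_force: [-0.1, 0.1, 0.8]
finger_gap: 0.005
gripper_force: 0.0
```

```bash
python3 st.py;python3 look.py w4 keeper;python3 - <<'E'
from plan import *
p,r=cur();Rt=R.from_matrix(np.c_[LY,np.cross(-Z,LY),-Z])
print(rel(p,r,[lane_x(205),205,225],Rt).round(3))
import pickle
d=pickle.load(open("w4.pkl","rb"));im=cv2.imread("pics/w4.png")
m=cv2.inRange(cv2.cvtColor(im,cv2.COLOR_BGR2HSV),(3,140,60),(18,255,255));ys,xs=np.where(m);print(xs.min(),xs.max(),ys.min(),ys.max(),len(xs))
E
```

```text
20.65 [-0.58, 0.4, 0.33, 1.37, -0.13, 1.39, -0.23] 0.004929266418480639 0.0 F [-0.1  0.1  0.8]
[655.  202.1 402.5] [655.1 201.9 238.5] [[-0.026, 1.0, 0.001], [1.0, 0.026, -0.001], [-0.001, 0.001, -1.0]]
keeper [([227, 171, 287, 226], 0.97)]
20.65 [-0.5762, 0.4048, 0.3265, 1.3667, -0.1272, 1.3904, -0.2257] [655.0, 202.1, 402.5] [0.0007, 0.6979, 0.7162, -0.0002]
[ 3.1900e-01 -9.4000e-02  1.7804e+01  2.0000e-03  1.0000e-03 -0.0000e+00]
93 331 171 325 2479
```

```bash
python3 - <<'E'
from h import *
import pickle
d=pickle.load(open("w4.pkl","rb"));c=d["c"]
for P in([655,203,17],[655,203,0],[655,173,80],[655,161,80],[627,167,80],[683,167,80]):print(P,proj(c,[P])[0].round(1))
im=cv2.imread("pics/w4.png");print(im[160:236:4,258].tolist())
E
```

```text
[655, 203, 17] [257.3 171.6]
[655, 203, 0] [257.3 168.9]
[655, 173, 80] [256.4 213.8]
[655, 161, 80] [256.1 225.2]
[627, 167, 80] [227.9 218.8]
[683, 167, 80] [284.4 220.2]
[[203, 202, 194], [202, 201, 194], [204, 203, 194], [30, 80, 160], [47, 110, 208], [48, 111, 207], [49, 111, 208], [45, 108, 207], [47, 109, 208], [33, 80, 154], [17, 40, 78], [15, 40, 79], [13, 39, 77], [19, 41, 78], [29, 69, 131], [27, 68, 131], [63, 82, 124], [39, 38, 44], [32, 32, 40]]
```

The predicted keeper edges match the picture: foot end at row 171, plate front at row 225, columns 228–284. Descend behind the plate.

{"api": "arm_command", "payload": {"series": "0.4 -0.1 4.5 0 0 0 1;0.4 -0.1 9 0 0 0 1;0.4 -0.1 13.5 0 0 0 1;0.4 -0.1 16.5 0 0 0 1;0.4 -0.1 17.5 0 0 0 1;0.4 -0.1 17.5 0 0 0 1;0.4 -0.1 17.5 0 0 0 1"}}

```text
time_s: 21.45
eef_pos: [656.0, 206.1, 229.8]
tool_rot: [0.002, 0.698, 0.716, 0.002]
wrist_force: [0.5, -0.7, 0.8]
finger_gap: 0.004
gripper_force: 0.0
```

{"api": "arm_command", "payload": {"series": "-0.4 0 0 0 0 0 1;-0.8 0 0 0 0 0 1;-1.2 0 0 0 0 0 1;-1.6 0 0 0 0 0 1;-2 0 0 0 0 0 1;-2.4 0 0 0 0 0 1;-2.8 0 0 0 0 0 1;-3.2 0 0 0 0 0 1;-3.6 0 0 0 0 0 1;-4 0 0 0 0 0 1"}}

```text
time_s: 22.45
eef_pos: [656.3, 166.1, 227.5]
tool_rot: [0.001, 0.698, 0.716, 0.0]
wrist_force: [0.1, 2.6, 0.0]
finger_gap: 0.003
gripper_force: 1.1
```

{"api": "arm_command", "payload": {"series": "-0.4 0 0 0 0 0 1;-0.8 0 0 0 0 0 1;-1.1 0 0 0 0 0 1;-1.4 0 0 0 0 0 1;-1.7 0 0 0 0 0 1;-2 0 0 0 0 0 1;-2.3 0 0 0 0 0 1;-2.6 0 0 0 0 0 1;-2.9 0 0 0 0 0 1;-3.2 0 0 0 0 0 1"}}

```text
time_s: 23.45
eef_pos: [657.1, 133.9, 227.5]
tool_rot: [0.001, 0.698, 0.716, 0.0]
wrist_force: [1.3, 3.2, -0.1]
finger_gap: 0.008
gripper_force: 2.2
```

{"api": "arm_command", "payload": {"series": "-0.3 0 0 0 0 0 1;-0.6 0 0 0 0 0 1;-0.9 0 0 0 0 0 1;-1.2 0 0 0 0 0 1;-1.5 0 0 0 0 0 1;-1.8 0 0 0 0 0 1;-2.1 0 0 0 0 0 1;-2.4 0 0 0 0 0 1;-2.7 0 0 0 0 0 1;-3 0 0 0 0 0 1"}}

```text
time_s: 24.45
eef_pos: [657.9, 104.5, 227.5]
tool_rot: [0.001, 0.698, 0.716, 0.0]
wrist_force: [2.0, 5.9, -1.4]
finger_gap: 0.003
gripper_force: 2.8
```

```bash
python3 st.py; python3 - <<'E'
from h import *
im=manip.get_image("top");a=manip.get_image("scene")
cv2.imwrite("pics/mix4.png",np.hstack([cv2.resize(im[90:230,150:340],None,fx=2,fy=2),cv2.resize(a[120:260,210:360],None,fx=2,fy=2)]))
E
```

```text
24.45 [-0.45, 0.5, 0.32, 1.61, -0.17, 1.06, -0.05] 0.0030468916613787815 2.810816487763077 F [ 2.   5.9 -1.4]
[657.9 104.5 227.5] [658.2 104.4  63.5] [[-0.026, 1.0, 0.002], [1.0, 0.026, -0.001], [-0.001, 0.002, -1.0]]
```

View pics/mix4.png

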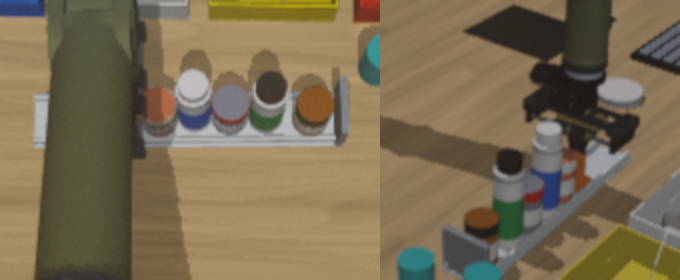

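mix4 shows all five containers upright, with pink, blue and white already closed up. I'll continue at 20 mm/s and watch the force.

{"api": "arm_command", "payload": {"series": "-0.2 0 0 0 0 0 1;-0.4 0 0 0 0 0 1;-0.6 0 0 0 0 0 1;-0.8 0 0 0 0 0 1;-1 0 0 0 0 0 1;-1.2 0 0 0 0 0 1;-1.4 0 0 0 0 0 1;-1.6 0 0 0 0 0 1;-1.8 0 0 0 0 0 1;-2 0 0 0 0 0 1"}}

```text
time_s: 25.55
eef_pos: [658.4, 85.8, 227.6]
tool_rot: [0.0, 0.697, 0.717, 0.001]
wrist_force: [1.6, 8.1, -2.0]
finger_gap: 0.005
gripper_force: 3.9
```

{"api": "arm_command", "payload": {"series": "-0.1 0 0 0 0 0 1;-0.2 0 0 0 0 0 1;-0.3 0 0 0 0 0 1;-0.4 0 0 0 0 0 1"}}

```text
time_s: 25.95
eef_pos: [658.5, 81.9, 227.5]
tool_rot: [0.0, 0.697, 0.717, 0.001]
wrist_force: [0.8, 9.4, -2.6]
finger_gap: 0.004
gripper_force: 4.0
```

{"api": "arm_command", "payload": {"series": "-0.1 0 0 0 0 0 1;-0.2 0 0 0 0 0 1;-0.3 0 0 0 0 0 1"}}

```text
time_s: 26.25
eef_pos: [658.5, 79.6, 227.6]
tool_rot: [-0.0, 0.697, 0.717, 0.001]
wrist_force: [1.4, 9.7, -1.9]
finger_gap: 0.008
gripper_force: 5.1
```

{"api": "arm_command", "payload": {"series": "-0.1 0 0 0 0 0 1;-0.2 0 0 0 0 0 1"}}

```text
time_s: 26.45
eef_pos: [658.5, 79.2, 227.6]
tool_rot: [-0.001, 0.697, 0.717, 0.002]
wrist_force: [1.7, 12.7, -2.7]
finger_gap: 0.001
gripper_force: 6.5
```

{"api": "arm_command", "payload": {"series": "-0.1 0 0 0 0 0 1;-0.2 0 0 0 0 0 1"}}

```text
time_s: 26.65
eef_pos: [658.5, 78.8, 227.6]
tool_rot: [-0.002, 0.696, 0.718, 0.003]
wrist_force: [0.6, 16.0, -1.8]
finger_gap: 0.003
gripper_force: 7.8
```

{"api": "arm_command", "payload": {"series": "-0.1 0 0 0 0 0 1;-0.2 0 0 0 0 0 1;-0.3 0 0 0 0 0 1;-0.4 0 0 0 0 0 1"}}

```text
time_s: 27.05
eef_pos: [658.5, 78.0, 227.7]
tool_rot: [-0.003, 0.696, 0.718, 0.004]
wrist_force: [2.2, 20.5, -2.1]
finger_gap: 0.005
gripper_force: 10.4
```

```bash
python3 st.py
```

```text
27.05 [-0.41, 0.49, 0.33, 1.62, -0.19, 1.06, 0.01] 0.005153570081689369 10.444490872614551 F [ 2.2 20.5 -2.1]
[658.5  78.  227.7] [658.8  79.7  63.7] [[-0.032, 0.999, 0.002], [0.999, 0.032, 0.011], [0.011, 0.002, -1.0]]
```

Closed up: force rises without travel. Back off slowly, rise, and verify from the cameras.

{"api": "arm_command", "payload": {"series": "0.4 0 0 0 0 0 1;0.8 0 0 0 0 0 1;1.4 0 0 0 0 0 1;2.4 0 0 0 0 0 1;4 0 0 0 0 0 1;5 0 -4 0 0 0 1;6 0 -8.5 0 0 0 1;8 0 -13 0 0 0 1;10 0 -17.5 0 0 0 1;10 0 -17.5 0 0 0 1;10 0 -17.5 0 0 0 1"}}

```text
time_s: 28.15
eef_pos: [655.9, 170.4, 403.9]
tool_rot: [0.002, 0.697, 0.717, 0.001]
wrist_force: [-0.6, -1.1, -0.7]
finger_gap: 0.005
gripper_force: 0.0
```

```bash
python3 st.py; python3 look.py w5 keeper; python3 - <<'E'
from plan import *
import pickle
c=pickle.load(open("w5.pkl","rb"))["c"];im=cv2.imread("pics/w5.png")
m=cv2.inRange(cv2.cvtColor(im,cv2.COLOR_BGR2HSV),(3,140,60),(18,255,255));
for j in(.098,.103,.108):
    f=161-j*1000;x=lane_x(f);print(j,[proj(c,[P])[0].round(1).tolist() for P in([x,f+42,17],[x,f,80],[x,f+12,80])])
k=int(proj(c,[[lane_x(55),55,80]])[0][0]);print(k,[(r,im[r,k].tolist()) for r in range(150,300,4)])
t=manip.get_image("top");cv2.imwrite("pics/top5.png",t)
for n in("blue_can","green_can","amber_jar","white_jar","pink_jar","keeper"):
    print(n,[(np.round(d["rect"]).astype(int).tolist(),round(d["conf"],2)) for d in manip.spot_in(n,"top")][:2])
E
```

```text
28.15 [-0.54, 0.39, 0.33, 1.39, -0.12, 1.38, -0.18] 0.005051367949836699 0.0 F [-0.6 -1.1 -0.7]
[655.9 170.4 403.9] [656.6 170.2 239.9] [[-0.027, 1.0, 0.004], [1.0, 0.027, -0.001], [-0.001, 0.004, -1.0]]
keeper []
28.15 [-0.5399, 0.3858, 0.3319, 1.3894, -0.123, 1.383, -0.1808] [655.9, 170.4, 403.9] [0.0019, 0.6974, 0.7167, 0.0011]
0.098 [[256.7, 225.4], [255.6, 283.8], [255.9, 273.6]]
0.103 [[256.7, 229.3], [255.6, 288.0], [255.9, 277.9]]
0.108 [[256.7, 233.2], [255.6, 292.2], [255.9, 282.2]]
255 [(150, [204, 204, 197]), (154, [202, 202, 195]), (158, [203, 203, 195]), (162, [204, 202, 196]), (166, [203, 203, 195]), (170, [203, 201, 194]), (174, [203, 202, 195]), (178, [201, 201, 194]), (182, [201, 200, 194]), (186, [201, 200, 193]), (190, [150, 148, 144]), (194, [127, 126, 122]), (198, [128, 127, 122]), (202, [128, 128, 124]), (206, [129, 128, 123]), (210, [128, 128, 122]), (214, [128, 127, 122]), (218, [127, 128, 123]), (222, [128, 126, 122]), (226, [71, 77, 86]), (230, [12, 8, 9]), (234, [6, 7, 8]), (238, [8, 8, 5]), (242, [9, 11, 9]), (246, [12, 10, 11]), (250, [12, 15, 12]), (254, [15, 14, 13]), (258, [35, 33, 31]), (262, [38, 36, 34]), (266, [48, 46, 43]), (270, [50, 47, 45]), (274, [58, 54, 51]), (278, [62, 61, 58]), (282, [53, 49, 48]), (286, [31, 29, 29]), (290, [26, 24, 24]), (294, [24, 21, 22]), (298, [21, 22, 19])]
blue_can [([246, 124, 265, 156], 0.77)]
green_can [([283, 125, 301, 158], 0.58)]
amber_jar [([326, 109, 353, 134], 0.97), ([340, 138, 367, 164], 0.82)]
white_jar [([264, 134, 284, 154], 0.67)]
pink_jar [([229, 136, 248, 160], 0.55)]
keeper [([215, 134, 229, 162], 0.6)]
```

{"api": "arm_command", "payload": {"series": "-5 0 -2 0 0 0 1;-10 0 -3 0 0 0 1;-14 0 -3 0 0 0 1;-14 0 -3 0 0 0 1;-14 0 -3 0 0 0 1;-14 0 -3 0 0 0 1"}}

```text
time_s: 29.2
eef_pos: [659.5, 30.9, 432.3]
tool_rot: [0.0, 0.697, 0.717, 0.0]
wrist_force: [0.0, 2.1, -0.5]
finger_gap: 0.005
gripper_force: 0.0
```

```bash
python3 st.py; python3 look.py w6 keeper pink_jar blue_can white_jar; python3 - <<'E'
from plan import *
import pickle
d=pickle.load(open("w6.pkl","rb"));c=d["c"];im=cv2.imread("pics/w6.png")
for j in(.098,.103,.108):
    f=161-j*1000;x=lane_x(f);print(j,[proj(c,[P])[0].round(1).tolist() for P in([x,f+42,17],[x,f+12,80],[x,f,80])])
k=int(proj(c,[[lane_x(75),75,40]])[0][0])
hsv=cv2.cvtColor(im,cv2.COLOR_BGR2HSV)
for kk in(k-12,k,k+12):
    o=[r for r in range(0,230) if 3<=hsv[r,kk,0]<=14 and hsv[r,kk,1]>170];print(kk,o[:1],o[-1:],len(o),[(r,im[r,kk].tolist()) for r in range(o[0]-2,o[-1]+8,3)] if kk==k and o else "")
E
```

```text
29.2 [-0.38, 0.34, 0.39, 1.4, -0.13, 1.43, 0.03] 0.0045108019371429275 0.0 F [ 0.   2.1 -0.5]
[659.5  30.9 432.3] [659.7  30.9 268.3] [[-0.028, 1.0, 0.001], [1.0, 0.028, -0.0], [-0.0, 0.001, -1.0]]
keeper [([229, 112, 287, 154], 0.83)]
pink_jar [([229, 152, 280, 204], 0.58)]
blue_can [([237, 194, 286, 228], 0.62)]
white_jar []
29.2 [-0.3839, 0.3418, 0.3908, 1.3966, -0.1291, 1.4273, 0.0324] [659.5, 30.9, 432.3] [0.0005, 0.6973, 0.7168, 0.0003]
0.098 [[257.8, 106.2], [257.0, 136.4], [256.7, 148.2]]
0.103 [[257.8, 110.6], [257.0, 141.4], [256.7, 153.1]]
0.108 [[257.8, 114.9], [257.0, 146.3], [256.7, 157.9]]
244 [112] [151] 40 
256 [112] [151] 40 [(110, [138, 149, 180]), (113, [50, 118, 216]), (116, [50, 117, 215]), (119, [52, 118, 215]), (122, [53, 118, 217]), (125, [51, 117, 216]), (128, [51, 118, 218]), (131, [30, 73, 138]), (134, [24, 66, 128]), (137, [16, 43, 81]), (140, [16, 44, 89]), (143, [31, 74, 139]), (146, [31, 74, 140]), (149, [27, 71, 138]), (152, [55, 72, 101]), (155, [61, 75, 113]), (158, [45, 64, 113])]
268 [112] [151] 40
```

{"api": "arm_command", "payload": {"series": "-5 0 0 0 0 0 1;-10 0 0 0 0 0 1;-13 0 0 0 0 0 1;-13 0 0 0 0 0 1;-13 0 0 0 0 0 1;-13 0 0 0 0 0 1"}}

```text
time_s: 30.05
eef_pos: [663.2, -98.2, 432.6]
tool_rot: [0.001, 0.697, 0.717, 0.001]
wrist_force: [0.1, 0.1, 0.1]
finger_gap: 0.006
gripper_force: 0.0
```

```bash
python3 st.py; python3 look.py w7 blue_can white_jar green_can
```

```text
30.05 [-0.22, 0.37, 0.44, 1.37, -0.16, 1.44, 0.25] 0.0056258223427846895 0.0 F [0.1 0.1 0.1]
[663.2 -98.2 432.6] [663.5 -98.2 268.6] [[-0.029, 1.0, 0.002], [1.0, 0.029, 0.0], [-0.0, 0.002, -1.0]]
blue_can [([229, 67, 292, 130], 0.81), ([234, 126, 283, 183], 0.22)]
white_jar [([235, 126, 286, 182], 0.7)]
green_can [([230, 180, 286, 231], 0.9), ([226, 14, 284, 75], 0.26)]
30.05 [-0.2216, 0.3701, 0.4443, 1.3687, -0.1579, 1.436, 0.2462] [663.2, -98.2, 432.6] [0.0006, 0.6968, 0.7173, 0.0006]
```

{"api": "arm_command", "payload": {"series": "-5 0 0 0 0 0 1;-10 0 0 0 0 0 1;-12 0 0 0 0 0 1;-12 0 0 0 0 0 1;-12 0 0 0 0 0 1;-12 0 0 0 0 0 1"}}

```text
time_s: 30.85
eef_pos: [666.7, -217.9, 432.9]
tool_rot: [0.001, 0.697, 0.717, 0.001]
wrist_force: [0.3, -0.5, 1.0]
finger_gap: 0.007
gripper_force: 0.0
```

```bash
python3 st.py; python3 look.py w8 white_jar green_can amber_jar; cat > m3.py <<'E'
import meas as M
from meas import *
for k in("w6","w7","w8"):V[k]=pickle.load(open(k+".pkl","rb"))
def up(p):
    return np.vstack([np.c_[circ(r)+p[:2],np.full(40,h)] for h,r in((4,25),(144,25),(169,21))])
J=lambda q:jar([*q,4])
fit("pink_jar",["w6"],[656,30],J);
for v in("w7","w8"):
    for n,p,f in(("white_jar",[661,-75],J),("green_can",[662,-130],up),("blue_can",[660,-22],up),("amber_jar",[664,-180],J)):
        for i,x in enumerate(V[v].get(n,[])):
            if x["conf"]>.4: print(v,np.round(x["rect"]),end=" ");fit(n,[v],p,f,i)
E
python3 m3.py
```

```text
30.85 [-0.05, 0.45, 0.48, 1.28, -0.2, 1.46, 0.44] 0.007307278139848582 0.0 F [ 0.3 -0.5  1. ]
[ 666.7 -217.9  432.9] [ 667.  -217.9  268.9] [[-0.029, 1.0, 0.002], [1.0, 0.029, 0.0], [0.0, 0.002, -1.0]]
white_jar [([229, 0, 289, 55], 0.87)]
green_can []
amber_jar [([215, 206, 263, 229], 0.71), ([293, 184, 350, 226], 0.7), ([224, 113, 283, 166], 0.6)]
30.85 [-0.0539, 0.4463, 0.4833, 1.278, -0.2041, 1.4633, 0.4394] [666.7, -217.9, 432.9] [0.0006, 0.6966, 0.7174, 0.0008]
w1 [0.3 2.4 0.1]
w2 [ 1.6 -2.5  0.2]
w3 [ 1.  -3.7  0.1]
pink_jar [656.732  31.539] IoU 0.889
w7 [235. 126. 286. 182.] white_jar [664.209 -72.067] IoU 0.923
w7 [230. 180. 286. 231.] green_can [ 663.511 -127.52 ] IoU 0.867
w7 [229.  67. 292. 130.] blue_can [664.996 -19.6  ] IoU 0.962
w8 [229.   0. 289.  55.] white_jar [664.734 -69.26 ] IoU 0.802
w8 [215. 206. 263. 229.] amber_jar [ 664. -180.] IoU 0.0
w8 [293. 184. 350. 226.] amber_jar [ 664. -180.] IoU 0.0
w8 [224. 113. 283. 166.] amber_jar [ 661.86  -175.453] IoU 0.977
w8 [218.   0. 296. 177.] amber_jar [ 684.065 -190.448] IoU 0.164
```

```bash
python3 - <<'E'
from plan import *
import pickle
for v,lid in(("w3",-167),("w8",-175.5)):
    c=pickle.load(open(v+".pkl","rb"))["c"];im=cv2.imread(f"pics/{v}.png")
    for dx in(-28,0,28):
        x=lane_x(-205)+dx
        ys=np.arange(-196,-226,-1.5);q=proj(c,np.c_[np.full(len(ys),x),ys,np.full(len(ys),80.)])
        g=cv2.cvtColor(im,cv2.COLOR_BGR2GRAY).astype(np.float32)
        val=cv2.remap(g,q[:,0].astype(np.float32)[None],q[:,1].astype(np.float32)[None],cv2.INTER_LINEAR)[0]
        print(v,dx,[(float(a),int(b)) for a,b in zip(ys,val)])
    print(proj(c,[[lane_x(-205),-209,80],[lane_x(-205),-205,80],[lane_x(-205),-209,4],[lane_x(-205),lid-27,89],[lane_x(-205),lid-27,4]]).round(1).tolist())
E
```

```text
w3 -28 [(-196.0, 36), (-197.5, 39), (-199.0, 51), (-200.5, 62), (-202.0, 66), (-203.5, 65), (-205.0, 66), (-206.5, 66), (-208.0, 64), (-209.5, 62), (-211.0, 83), (-212.5, 111), (-214.0, 116), (-215.5, 116), (-217.0, 116), (-218.5, 117), (-220.0, 117), (-221.5, 116), (-223.0, 116), (-224.5, 116)]
w3 0 [(-196.0, 37), (-197.5, 44), (-199.0, 57), (-200.5, 65), (-202.0, 67), (-203.5, 66), (-205.0, 66), (-206.5, 66), (-208.0, 63), (-209.5, 62), (-211.0, 74), (-212.5, 88), (-214.0, 107), (-215.5, 112), (-217.0, 114), (-218.5, 113), (-220.0, 113), (-221.5, 113), (-223.0, 114), (-224.5, 111)]
w3 28 [(-196.0, 39), (-197.5, 50), (-199.0, 63), (-200.5, 66), (-202.0, 65), (-203.5, 66), (-205.0, 65), (-206.5, 64), (-208.0, 64), (-209.5, 73), (-211.0, 79), (-212.5, 80), (-214.0, 73), (-215.5, 54), (-217.0, 41), (-218.5, 44), (-220.0, 43), (-221.5, 44), (-223.0, 44), (-224.5, 46)]
[[402.3, 186.4], [402.7, 182.6], [376.4, 171.9], [407.8, 173.8], [377.5, 160.0]]
w8 -28 [(-196.0, 55), (-197.5, 51), (-199.0, 53), (-200.5, 51), (-202.0, 56), (-203.5, 101), (-205.0, 135), (-206.5, 138), (-208.0, 137), (-209.5, 137), (-211.0, 135), (-212.5, 133), (-214.0, 126), (-215.5, 146), (-217.0, 160), (-218.5, 159), (-220.0, 159), (-221.5, 159), (-223.0, 159), (-224.5, 160)]
w8 0 [(-196.0, 91), (-197.5, 89), (-199.0, 92), (-200.5, 89), (-202.0, 84), (-203.5, 100), (-205.0, 132), (-206.5, 139), (-208.0, 137), (-209.5, 137), (-211.0, 135), (-212.5, 128), (-214.0, 129), (-215.5, 142), (-217.0, 145), (-218.5, 145), (-220.0, 145), (-221.5, 143), (-223.0, 144), (-224.5, 145)]
w8 28 [(-196.0, 50), (-197.5, 50), (-199.0, 52), (-200.5, 57), (-202.0, 100), (-203.5, 132), (-205.0, 137), (-206.5, 137), (-208.0, 135), (-209.5, 135), (-211.0, 132), (-212.5, 133), (-214.0, 152), (-215.5, 158), (-217.0, 158), (-218.5, 159), (-220.0, 158), (-221.5, 157), (-223.0, 159), (-224.5, 158)]
[[255.6, 170.5], [255.7, 166.8], [255.9, 159.4], [255.7, 165.9], [256.1, 154.3]]
```

```bash
python3 - <<'E'
from m3 import *
def h(c,p,f): q=proj(c,f(p));return np.r_[q.min(0),q.max(0)].round(0)
for cam in("scene","top"):
    manip.get_image(cam);c=manip.get_calibration(cam)
    for n,p,f in(("blue_can",[664,-20],up),("green_can",[664,-125],up),("pink_jar",[657,31.5],J),("white_jar",[664,-72],J),("amber_jar",[662,-176],J)):
        print(cam,n,h(c,p,f),[(np.round(d["rect"]).tolist(),round(d["conf"],2)) for d in manip.spot_in(n,cam)][:3])
E
python3 st.py
```

```text
w1 [0.3 2.4 0.1]
w2 [ 1.6 -2.5  0.2]
w3 [ 1.  -3.7  0.1]
pink_jar [656.732  31.539] IoU 0.889
w7 [235. 126. 286. 182.] white_jar [664.209 -72.067] IoU 0.923
w7 [230. 180. 286. 231.] green_can [ 663.511 -127.52 ] IoU 0.867
w7 [229.  67. 292. 130.] blue_can [664.996 -19.6  ] IoU 0.962
w8 [229.   0. 289.  55.] white_jar [664.734 -69.26 ] IoU 0.802
w8 [215. 206. 263. 229.] amber_jar [ 664. -180.] IoU 0.0
w8 [293. 184. 350. 226.] amber_jar [ 664. -180.] IoU 0.0
w8 [224. 113. 283. 166.] amber_jar [ 661.86  -175.453] IoU 0.977
w8 [218.   0. 296. 177.] amber_jar [ 684.065 -190.448] IoU 0.164
scene blue_can [281. 183. 298. 233.] [([280.0, 184.0, 298.0, 229.0], 0.84)]
scene green_can [261. 197. 278. 249.] [([260.0, 198.0, 276.0, 247.0], 0.83)]
scene pink_jar [287. 196. 305. 225.] [([297.0, 199.0, 308.0, 224.0], 0.73), ([284.0, 151.0, 311.0, 167.0], 0.29)]
scene white_jar [271. 210. 288. 241.] [([275.0, 210.0, 286.0, 240.0], 0.74)]
scene amber_jar [250. 225. 268. 257.] [([251.0, 252.0, 275.0, 285.0], 0.91), ([221.0, 242.0, 236.0, 277.0], 0.72), ([248.0, 226.0, 268.0, 238.0], 0.47)]
top blue_can [245. 123. 263. 155.] [([244.0, 124.0, 265.0, 158.0], 0.76)]
top green_can [281. 124. 302. 156.] [([283.0, 126.0, 303.0, 158.0], 0.81), ([227.0, 133.0, 250.0, 160.0], 0.7)]
top pink_jar [226. 132. 246. 158.] [([226.0, 136.0, 250.0, 161.0], 0.61)]
top white_jar [263. 130. 282. 156.] [([266.0, 133.0, 284.0, 156.0], 0.65)]
top amber_jar [298. 132. 319. 158.] [([349.0, 145.0, 366.0, 166.0], 0.42)]
31.65 [-0.05, 0.45, 0.49, 1.28, -0.2, 1.46, 0.44] 0.003594419355542767 0.0 F [0.4 0.1 1.1]
[ 665.9 -220.6  433.1] [ 666.2 -220.8  269.1] [[-0.026, 1.0, 0.002], [1.0, 0.026, -0.001], [-0.002, 0.002, -1.0]]
```

Detected boxes match upright containers in both fixed views, and the row spans about 261 mm against a nominal 262 mm. Handing in.

```bash
python3 -c "
from bench import manip
print(manip.close_job())"
```

```text
the job is handed in; nothing more can be done
None
```

I handed the job in at 31.7 s (limit 61 s): both cans stand upright in the lane, and the keeper has closed the row with about 0 ± 2 mm of slack by my measurement; no verdict came back.

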